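# Cure the re-glued playfield inserts

### The job

Lay all the loose green inserts flat in the open curing box, side by side in front of its fence with their long sides pointing at the fence, then use the straightedge to push the row up until every insert's short end is flush against the fence, and stand the straightedge back on its black mat. Then lower the amber lid until it is shut, and after that wind the cure time by pressing the red timer plunger down to its stop, letting it come fully up each time, at least once for each insert in the box. Leave the gear, bracket, rubber pad, ramp flap and the insert in the clip bar where they are.

Things in the scene. Friction and masses are not known exactly. Their poses are not given: they have to be found in the camera images.
- ins_a_c (a point): a loose green plastic lens insert, a flat block 40 long (its x) x 28 wide (its y) x 14 thick (its z), about 30 g, lying flat on the shelf at the start; three or four of the four are there, in changing places, the others are absent (no reading). The point is its centre, half-way up (7 above its underside)
- ins_b_c (a point): a loose green plastic lens insert, a flat block 40 long (its x) x 28 wide (its y) x 14 thick (its z), about 30 g, lying flat on the shelf at the start; three or four of the four are there, in changing places, the others are absent (no reading). The point is its centre, half-way up (7 above its underside)
- ins_c_c (a point): a loose green plastic lens insert, a flat block 40 long (its x) x 28 wide (its y) x 14 thick (its z), about 30 g, lying flat on the shelf at the start; three or four of the four are there, in changing places, the others are absent (no reading). The point is its centre, half-way up (7 above its underside)
- ins_d_c (a point): a loose green plastic lens insert, a flat block 40 long (its x) x 28 wide (its y) x 14 thick (its z), about 30 g, lying flat on the shelf at the start; three or four of the four are there, in changing places, the others are absent (no reading). The point is its centre, half-way up (7 above its underside)
- fence_face (a point): middle of the front face (robot side) of the aluminium fence strip across the inside of the curing box, at inner floor level. x: square to the fence, from the box's front to its hinge side; y: along the fence; z up. The fence is 10 thick, 10 high above the floor. The inner front wall is at x = -160, the side walls at y = +-120. An insert flush on it, short end first, has its centre at x = -20, z = 7
- tray_in (a point): middle of the inner floor of the curing box, 5 above the shelf; axes as the fence's, the fence's front face is 55 to +x of it. The box is a grey open tray fixed to the shelf, turned up to 0.15 rad: outside 220 (x) x 250 (y) x 35 high, walls and floor 5 thick
- lid (a joint): angle of the amber see-through lid of the curing box, rad: 0 = shut on the box's rim, about 1.57 = standing upright, end stop 1.9. It starts open at 1.5 to 1.8. A stiff friction hinge: it stays wherever it is left and neither falls nor springs; about 2 to 3 N at the free edge moves it
- lid_hinge (a point): middle of the lid's hinge line on the far rim of the box, 36 above the shelf, level with the lid's inner face. Turns with the lid: x from free edge to hinge, y along the hinge, z out of the outer face (up when shut). The lid is a plate 220 (x) x 250 (y) x 8 thick; a knob stands 35 to 45 out of its outer face, on the middle line, 190 from the hinge
- plunger (a joint): how far the red mushroom plunger of the push timer is pressed, m: 0 = fully up, 0.018 = against its stop. Sprung: about 7 N to start it, 13 N at the stop; it comes fully up by itself when let go
- plunger_top (a point): middle of the flat top of the red plunger head (42 across, 12 thick), 92 above the shelf when up, 74 when at its stop. It stands on a blue box 90 x 90 x 60 high fixed to the shelf
- rule_grip (a point): the straightedge: an aluminium bar 190 long (its y) x 44 deep (its x) x 16 high, standing on its wide face, both long sides are straight edges; upright in its middle a yellow grip 14 thick (x), 50 long (y), from 16 to 71 above the underside. About 400 g, the weight is in the bar. The point lies in the middle of the grip, 46 above the underside
- rest_top (a point): middle of the thin black rubber mat on which the straightedge stands at the start, 100 (x) x 230 (y), let in level with the shelf; its y is its long way
- gear: orange nylon gear lying flat, 56 across, 18 high at its hub, about 40 g; not part of the job. Origin at the middle of its underside
- bracket: steel stand-up target bracket, a foot 30 x 40 with an upright leaf 35 high, about 50 g; not part of the job. Origin at the middle of its underside
- pad: black rubber flipper pad, 75 (x) x 22 (y) x 14 high; not part of the job. Origin at the middle of its underside
- flap: clear acrylic ramp flap lying flat, 90 (x) x 55 (y) x 8 high; not part of the job. Origin at the middle of its underside

How it is judged:
On the way, in this order (a step that is already met when the one before it is completed fails the run):
1. all the loose green inserts lie in the curing box (x of ins_a_c in the frame of fence_face between -0.145 and -0.015 m and y of ins_a_c in the frame of fence_face between -0.11 and 0.11 m and z of each of ins_a_c, ins_b_c, ins_c_c, ins_d_c in the frame of fence_face below 0.012 m and x of ins_b_c in the frame of fence_face between -0.145 and -0.015 m and y of ins_b_c in the frame of fence_face between -0.11 and 0.11 m and x of ins_c_c in the frame of fence_face between -0.145 and -0.015 m and y of ins_c_c in the frame of fence_face between -0.11 and 0.11 m and x of ins_d_c in the frame of fence_face between -0.145 and -0.015 m and y of ins_d_c in the frame of fence_face between -0.11 and 0.11 m), for 0.2 s.
2. the straightedge stands in the box along the row, all inserts flush on the fence (x of ins_a_c in the frame of fence_face between -0.0235 and -0.0165 m and y of ins_a_c in the frame of fence_face between -0.108 and 0.108 m and z of each of ins_a_c, ins_b_c, ins_c_c, ins_d_c in the frame of fence_face below 0.01 m and angle between the x axis of each of ins_a_c, ins_b_c, ins_c_c, ins_d_c and the x axis of fence_face, either way round below 0.1 rad and x of ins_b_c in the frame of fence_face between -0.0235 and -0.0165 m and y of ins_b_c in the frame of fence_face between -0.108 and 0.108 m and x of ins_c_c in the frame of fence_face between -0.0235 and -0.0165 m and y of ins_c_c in the frame of fence_face between -0.108 and 0.108 m and x of ins_d_c in the frame of fence_face between -0.0235 and -0.0165 m and y of ins_d_c in the frame of fence_face between -0.108 and 0.108 m and x of rule_grip in the frame of fence_face between -0.069 and -0.052 m and y of rule_grip in the frame of fence_face between -0.06 and 0.06 m and z of rule_grip in the frame of fence_face below 0.056 m and angle between the y axis of rule_grip and the y axis of fence_face, either way round below 0.1 rad), for 0.2 s.
3. the lid is shut (value of joint lid below 0.03 rad), for 0.2 s.
4. plunger pressed to its stop for insert a (z of ins_a_c in the frame of plunger_top above -0.0637 m), for 0.1 s.
5. plunger let right up again (z of ins_a_c in the frame of plunger_top below -0.0765 m), for 0.1 s.
6. plunger pressed to its stop for insert b (z of ins_b_c in the frame of plunger_top above -0.0637 m), for 0.1 s.
7. plunger let right up again (z of ins_b_c in the frame of plunger_top below -0.0765 m), for 0.1 s.
8. plunger pressed to its stop for insert c (z of ins_c_c in the frame of plunger_top above -0.0637 m), for 0.1 s.
9. plunger let right up again (z of ins_c_c in the frame of plunger_top below -0.0765 m), for 0.1 s.
10. plunger pressed to its stop for insert d (z of ins_d_c in the frame of plunger_top above -0.0637 m), for 0.1 s.
At the end, for the whole second after the job is handed in: Every insert flat in the box, short end within 3.5 mm of the fence, square within 0.1 rad; lid shut (under 0.03 rad); plunger up (under 3 mm) after a full stroke (within 1.5 mm of the stop) per insert; straightedge upright, its middle within 30 mm of the mat's middle (x of ins_a_c in the frame of fence_face between -0.0235 and -0.0165 m and y of ins_a_c in the frame of fence_face between -0.108 and 0.108 m and z of each of ins_a_c, ins_b_c, ins_c_c, ins_d_c in the frame of fence_face below 0.01 m and angle between the x axis of each of ins_a_c, ins_b_c, ins_c_c, ins_d_c and the x axis of fence_face, either way round below 0.1 rad and x of ins_b_c in the frame of fence_face between -0.0235 and -0.0165 m and y of ins_b_c in the frame of fence_face between -0.108 and 0.108 m and x of ins_c_c in the frame of fence_face between -0.0235 and -0.0165 m and y of ins_c_c in the frame of fence_face between -0.108 and 0.108 m and x of ins_d_c in the frame of fence_face between -0.0235 and -0.0165 m and y of ins_d_c in the frame of fence_face between -0.108 and 0.108 m and value of joint lid below 0.03 rad and value of joint plunger below 0.003 m and horizontal distance between rule_grip and rest_top below 0.03 m and angle between rule_grip's own z axis and vertical below 0.15 rad and height (world z) of rule_grip below 0.06 m); the robot touches nothing.
It fails at once if the gear, bracket, rubber pad or ramp flap is shifted by more than 4 cm (distance of any of gear, bracket, pad, flap from where it was at the start of the episode above 0.04 m).
Of ins_a, ins_b, ins_c, ins_d only 3 to 4 are there at a start; the rules pass over those that are not, and their reading is None.
At some moment in a run one of rule may be knocked a few centimetres aside while the robot is not near it.
Once in a run the grip may slacken for a moment while it holds something.
It also fails if it takes over 210 s, if anything falls off the work surface, if the arm or the gripper's body presses on something with over 40 N, if the wrist force passes 120 N, or if a joint passes its speed limit or range.

### The arm

A 6-joint arm with a two-finger parallel gripper is mounted at the origin on the work surface. World frame = base frame: x ahead of the robot, y to its left, z up, the work surface at z = 0. Lengths are in m, angles in rad, forces in N, time in s.
With the tool pointing down it reaches from about 0.35 to 0.775 m from the base axis. Payload 7.3 kg.
Tool frame: the origin (TCP) lies at the very end of the fingers, on their centre line; the grasp point (between the pads) lies 19 mm behind it (robot.hold_point_z is the distance from the TCP to the grasp point, in m); z points along the fingers, y is the direction in which the jaws open and shut (so a half turn about z gives the same grasp; the last joint's range is limited). The gripper opens to 92 mm and grips with 3 to 60 N. Pads are 19 mm wide; open, the fingers measure 130 mm over their backs; the gripper's body (75 mm by 190 mm) begins 47 mm behind the grasp point.
Start: joints at [-1.319, 0.342, 1.524, -0, 1.275, -0.146], TCP at [0.203, -0.484, 0.227] pointing down, gripper open.
Joint ranges: [-2.53, 2.53], [-0.77, 2.02], [0.04, 2.7], [-1, 4.14], [0.28, 2.66], [-3.11, 3.11]. Speed limits (rad/s): [2.57, 2.57, 3.14, 3.14, 3.14, 3.14].

### API

Orientations are given as [roll, pitch, yaw] about the fixed x, y, z axes, in that order (R = Rz(yaw) Ry(pitch) Rx(roll)).
In Python, from cell import monitor, viewer, robot gives the robot as it stands.
- The arm moves only by the tool move_arm, never from a script. Its argument "deltas" is a list of rows, each an object of numbers: "x", "y", "z": the shift along the tool's x, y, z in m; "wx", "wy", "wz": the turn, a rotation vector about the tool's x, y, z in degrees; "hand": the opening, from 0 (shut) to 1 (fully open). In form: [{"x": .., "y": .., "z": .., "wx": .., "wy": .., "wz": .., "hand": ..}, ...]. A call has 1 to 8 rows; each row is the pose to reach, as a shift and turn from the pose commanded when the call began, along the tool's axes at that moment; what a row does not reach only later rows make up. A row lasts 1/8 s, in which the tool goes at most 62.5 mm and 10.7 degrees, less where a joint would pass 70% of its speed; a pose out of reach is approached as far as the arm can. A call with a gripper value outside its range is refused whole. The fingers move at their own pace and stop on an object; "grip_force" is the grip in N (left out, the last holds). Time passes only in rows, so rows that repeat a pose let the fingers close. It gives the time, the measured TCP pose, the force and the opening at its end, in the units of the state.
- monitor.observe(): the state, without advancing time (a new reading comes with each control period).
- viewer.read_camera(name): name is "side" or "top" or "wrist"; returns the picture (480x640x3 uint8, red, green, blue); there is no depth.
- viewer.camera_params(name): a dict with "camera_matrix" (3x3 intrinsics, pixels), "R" (3x3) and "t" (3): a world point X has camera coordinates R X + t. Camera axes: x right, y down, z forward; pixel columns grow to the right and rows downward; lengths in m; the calibration is good to about 2 mm. A picture is of the moment at which its call begins: read the wrist's pose just before it. camera_params takes no time and is no camera call; for the wrist camera it gives the pose at the moment of the call.
- robot.hand_in(): hands the job in, once; it reports no verdict.
The state is a dict: "time": time; "qpos": joint angles; "qvel": joint speeds; "joint_efforts": joint torques, N m; "tool_pos": TCP position; "tool_rot": TCP orientation; "contact_force": force on the tool from outside, world axes, zero at the start; "torque": the same for the moment, N m; "opening": finger opening in m.
Only numpy, scipy, OpenCV 4.12 (cv2) and the standard library are available. Lean on these libraries where they do the work, as an engineer would, in place of code of your own. Each camera call takes 0.05 s, during which the arm holds its last target. There are 200 camera calls.

## Working session

There is one attempt and no reset: what is moved stays moved. The work goes in short steps, Python scripts to look and compute and a tool call to move; the robot and the scene stay as the last step left them, time stands still between calls to the robot, and variables do not carry over. Pictures are saved under pics/ and viewed, about 12 in all and at most 16, crops included, and the job is handed in when it is done.

Besides the shell and the picture viewer there is one more tool, called by a JSON object that holds its "method" and its "body", one argument or row to a line. move_arm: Moves the arm, as the interface text tells. Its arguments: {"type":"object","properties":{"deltas":{"type":"array","items":{"type":"object","properties":{"x":{"type":"number"},"y":{"type":"number"},"z":{"type":"number"},"wx":{"type":"number"},"wy":{"type":"number"},"wz":{"type":"number"},"hand":{"type":"number"}}}},"grip_force":{"type":"number"}},"required":["deltas"]}

```bash
ls; mkdir -p pics; python3 - <<'E'
from cell import monitor, viewer, robot
import cv2
s=monitor.observe();print(s)
for n in ("top","side"):
    p=viewer.camera_params(n);print(n,p)
    cv2.imwrite(f"pics/{n}0.png",viewer.read_camera(n)[:,:,::-1])
print(viewer.camera_params("wrist"))
E
```

```text
pics
{'time': 0.0, 'qpos': array([-1.31899113e+00,  3.42692073e-01,  1.52501881e+00,  9.58740127e-06,
        1.27543760e+00, -1.45980003e-01]), 'qvel': array([-0.00053752, -0.00032425, -0.00045869, -0.0004225 , -0.0014352 ,
        0.00101072]), 'joint_efforts': array([-3.87607565e-05, -4.31239772e+01, -2.44225395e+01,  7.15652341e-02,
        5.58597723e-02, -1.32559417e-04]), 'tool_pos': array([ 0.20330021, -0.48358335,  0.22606027]), 'tool_rot': array([-3.14005470e+00, -2.35384805e-04,  3.97782218e-01]), 'contact_force': array([-0.00417755,  0.38937455, -0.07951414]), 'torque': array([-0.00829482, -0.02650175,  0.0121418 ]), 'opening': 0.09167113361612761}
top {'camera_matrix': array([[494.08739408,   0.        , 314.90633721],
       [  0.        , 494.08739408, 240.07244384],
       [  0.        ,   0.        ,   1.        ]]), 'R': array([[ 0.02517393, -0.99965178, -0.00791096],
       [-0.99060013, -0.02388009, -0.13468901],
       [ 0.1344532 ,  0.01122725, -0.99085634]]), 't': array([0.05242878, 0.52673962, 0.9852185 ])}
side {'camera_matrix': array([[514.62348299,   0.        , 313.84666059],
       [  0.        , 514.62348299, 244.486116  ],
       [  0.        ,   0.        ,   1.        ]]), 'R': array([[ 0.94885041, -0.31552872, -0.01115937],
       [-0.2205511 , -0.63711587, -0.73853949],
       [ 0.22592061,  0.70322471, -0.67411786]]), 't': array([-0.48805035,  0.22318397,  1.03873463])}
{'camera_matrix': array([[409.19009124,   0.        , 326.37777423],
       [  0.        , 409.19009124, 239.44473525],
       [  0.        ,   0.        ,   1.        ]]), 'R': array([[ 0.3875061 , -0.92186603, -0.00143094],
       [-0.88440688, -0.37219725,  0.28159134],
       [-0.26012208, -0.10785283, -0.95953336]]), 't': array([-0.5233851 , -0.03548289,  0.39079942])}
```

View pics/top0.png

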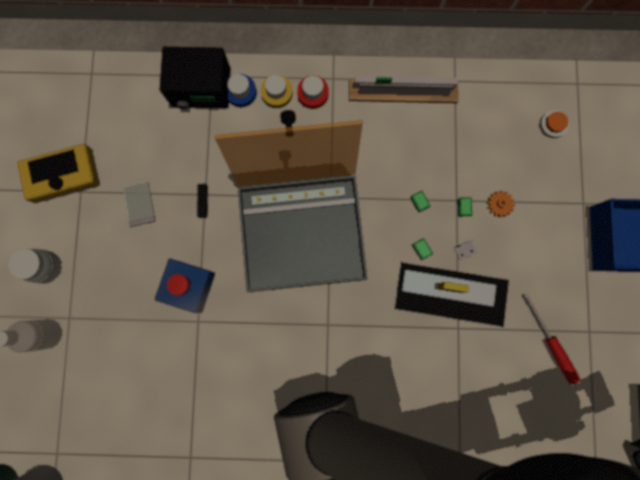

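View pics/side0.png

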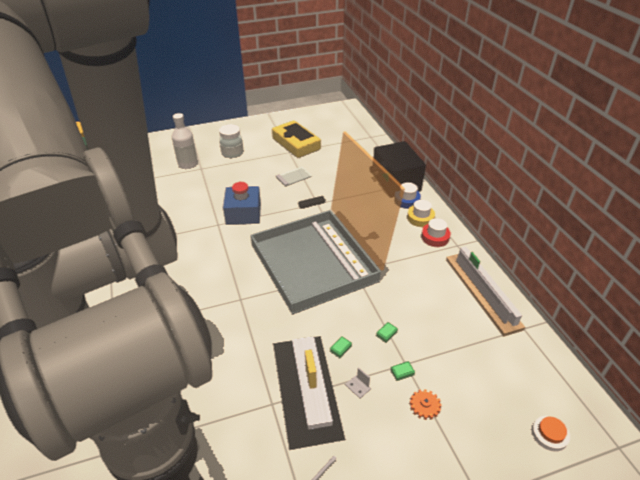

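The top view shows three loose inserts near (420,201), (466,206) and (423,248). The box is at about (303,235), the plunger at (178,286), and the straightedge on its mat at (452,290). I'll measure these next.

```bash
cat > h.py <<'E'
import numpy as np, cv2
from cell import monitor, viewer, robot
def cam(n):
    p=viewer.camera_params(n); return viewer.read_camera(n)[:,:,::-1].copy(), p
def ray(p,uv,z):
    K,R,t=p["camera_matrix"],np.array(p["R"]),np.array(p["t"])
    uv=np.atleast_2d(uv).astype(float)
    d=(R.T@np.linalg.inv(K)@np.c_[uv,np.ones(len(uv))].T).T
    c=-R.T@t
    return (c+d*((z-c[2])/d[:,2])[:,None])[:,:2]
def proj(p,X):
    X=np.atleast_2d(X); c=X@np.array(p["R"]).T+p["t"]; q=c@np.array(p["camera_matrix"]).T
    return q[:,:2]/q[:,2:]
def blobs(m,amin=30):
    c,_=cv2.findContours(m.astype(np.uint8),cv2.RETR_EXTERNAL,cv2.CHAIN_APPROX_NONE)
    return sorted([k for k in c if cv2.contourArea(k)>amin],key=cv2.contourArea,reverse=True)
def rect(p,c,z):
    """min-area rectangle of contour cast on plane z: centre, long, short, angle of long side"""
    w=ray(p,c[:,0],z).astype(np.float32)
    b=cv2.boxPoints(cv2.minAreaRect(w)); e1,e2=b[1]-b[0],b[2]-b[1]
    l,s=(e1,e2) if np.hypot(*e1)>np.hypot(*e2) else (e2,e1)
    a=np.arctan2(l[1],l[0]); a=(a+np.pi/2)%np.pi-np.pi/2
    return b.mean(0).round(4),round(float(np.hypot(*l)),4),round(float(np.hypot(*s)),4),round(float(a),3)
def hsv(im): return cv2.cvtColor(im,cv2.COLOR_BGR2HSV)
def inr(h,lo,hi): return cv2.inRange(h,lo,hi)>0
E
python3 - <<'E'
from h import *
im,p=cam("top"); h=hsv(im)
for nm,lo,hi,z in (("green",(45,100,60),(80,255,255),.014),("red",(0,180,90),(6,255,255),.092),("yellow",(20,120,90),(32,255,255),.071),("orange",(7,150,100),(18,255,255),.012)):
    for c in blobs(inr(h,lo,hi),20): print(nm,c[:,0].mean(0).round(1),rect(p,c,z))
for px in ((178,286),(303,235),(600,235),(452,290),(203,200)): print(px,h[px[1],px[0]])
# bar white & mat
sub=np.zeros(h.shape[:2],bool); sub[255:335,385:520]=1
for c in blobs(sub&(h[...,2]<45),200)[:1]: print("mat",rect(p,c,0.0))
for c in blobs(sub&(h[...,1]<40)&(h[...,2]>120),100): print("bar",c[:,0].mean(0),rect(p,c,.016))
# box rim front corners etc
for nm,uv,z in (("rim corners FL FR BR BL",[(248,291),(366,279),(356,179),(239,188)],.035),):
    print(nm,ray(p,uv,z))
cv2.imwrite("pics/topz.png",cv2.resize(im[110:330,145:520],(800,469),interpolation=cv2.INTER_CUBIC))
E
```

```text
green [422.2 248.7] (array([ 0.5153, -0.1603], dtype=float32), 0.0357, 0.0267, 0.541)
green [420.2 200.8] (array([ 0.618 , -0.1568], dtype=float32), 0.0364, 0.0271, 0.489)
green [465.1 206.2] (array([ 0.608 , -0.2512], dtype=float32), 0.0368, 0.0258, 0.023)
red [177.7 284.4] (array([0.4247, 0.328 ], dtype=float32), 0.0371, 0.0328, -1.546)
red [561.6 355.3] (array([ 0.3095, -0.4053], dtype=float32), 0.0704, 0.0155, 0.5)
red [312.6  94.7] (array([0.8178, 0.077 ], dtype=float32), 0.0593, 0.0483, -1.505)
yellow [ 53.9 169.6] (array([0.6497, 0.5998], dtype=float32), 0.1428, 0.0844, -1.271)
yellow [276.5  91.7] (array([0.832 , 0.1533], dtype=float32), 0.0647, 0.0595, -1.375)
yellow [455.5 286.8] (array([ 0.4344, -0.2141], dtype=float32), 0.0477, 0.0126, 1.43)
orange [500.6 203.3] (array([ 0.6168, -0.3285], dtype=float32), 0.0512, 0.05, -1.547)
orange [557.3 121. ] (array([ 0.8032, -0.4557], dtype=float32), 0.0405, 0.0394, -0.822)
orange [250.7 133.7] (array([0.7592, 0.2117], dtype=float32), 0.1517, 0.0083, -1.431)
orange [326. 126.] (array([0.7804, 0.0476], dtype=float32), 0.1493, 0.0072, -1.441)
(178, 286) [  1 201 128]
(303, 235) [35 20 78]
(600, 235) [112 234  24]
(452, 290) [ 22 149  77]
(203, 200) [ 0 39 13]
mat (array([ 0.4228, -0.224 ], dtype=float32), 0.2257, 0.0955, 1.429)
bar [448.77511962 287.57894737] (array([ 0.4353, -0.2148], dtype=float32), 0.1859, 0.0401, 1.429)
rim corners FL FR BR BL [[ 0.41719861  0.19933896]
 [ 0.44761848 -0.04106538]
 [ 0.65701136 -0.01770235]
 [ 0.63193238  0.22761579]]
```

View pics/topz.png

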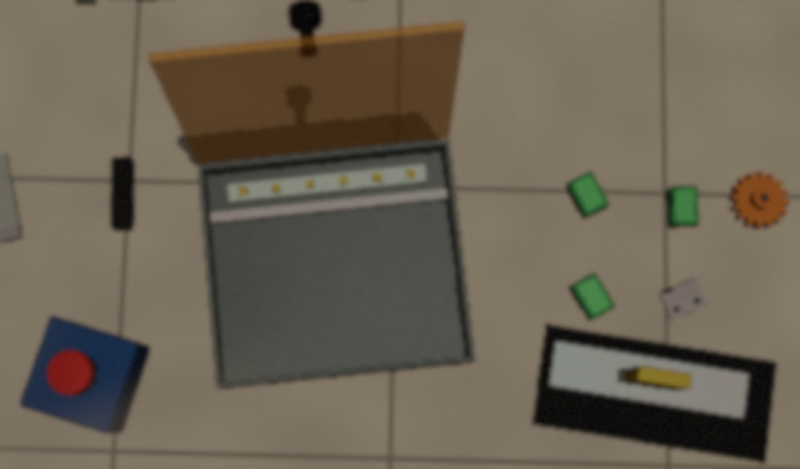

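```bash
cat >> h.py <<'E'
def go(x,y,z,yaw,s=None):
    """print the shift in tool axes (mm/deg) from the measured pose to a tool-down pose"""
    from scipy.spatial.transform import Rotation as Ro
    s=s or monitor.observe()
    R0=Ro.from_euler("xyz",s["tool_rot"]); T=Ro.from_euler("xyz",[np.pi,0,yaw])
    d=R0.inv().apply(np.array([x,y,z])-s["tool_pos"]); w=np.degrees((R0.inv()*T).as_rotvec())
    print("go",[x,y,z,yaw],"-> xyz",d.round(4),"w",w.round(2))
def where():
    s=monitor.observe(); print("t",round(s["time"],2),"pos",s["tool_pos"].round(4),"rot",s["tool_rot"].round(3),"F",s["contact_force"].round(1),"open",round(s["opening"],4)); return s
E
python3 - <<'E'
from h import *
where(); go(.52,-.19,.25,.35)
p=viewer.camera_params("wrist");print("cam",-np.array(p["R"]).T@p["t"])
E
```

```text
t 0.15 pos [ 0.2033 -0.4837  0.2262] rot [-3.14  -0.     0.398] F [0.5 0.7 0.6] open 0.0917
go [0.52, -0.19, 0.25, 0.35] -> xyz [ 0.4057 -0.1481 -0.0235] w [-0.06 -0.01  2.74]
cam [ 0.27309642 -0.45357628  0.38431839]
```

{"method": "move_arm", "body": {
  "deltas": [
    {"x": 0.0,"y": 0,"z": -0.025,"hand": 0.5},
    {"x": 0.4057,"y": -0.148,"z": -0.0235,"wz": 2.7,"hand": 0.5},
    {"x": 0.4057,"y": -0.148,"z": -0.0235,"wz": 2.7,"hand": 0.5},
    {"x": 0.4057,"y": -0.148,"z": -0.0235,"wz": 2.7,"hand": 0.5},
    {"x": 0.4057,"y": -0.148,"z": -0.0235,"wz": 2.7,"hand": 0.5},
    {"x": 0.4057,"y": -0.148,"z": -0.0235,"wz": 2.7,"hand": 0.5},
    {"x": 0.4057,"y": -0.148,"z": -0.0235,"wz": 2.7,"hand": 0.5},
    {"x": 0.4057,"y": -0.148,"z": -0.0235,"wz": 2.7,"hand": 0.5}
  ],
  "grip_force": 20
}}

```text
schema error: expected keys x, y, z, wx, wy, wz, hand
```

{"method": "move_arm", "body": {
  "deltas": [
    {"hand": 0.5},
    {"hand": 0.5},
    {"hand": 0.5}
  ]
}}

```text
schema error: expected keys x, y, z, wx, wy, wz, hand
```

```bash
python3 - <<'E'
from h import *
where()
im,p=cam("wrist"); h=hsv(im); cv2.imwrite("pics/w1.png",im)
for nm,lo,hi,z in (("green",(45,80,50),(85,255,255),.014),("yellow",(20,120,90),(32,255,255),.071)):
    for c in blobs(inr(h,lo,hi),100): print(nm,c[:,0].mean(0).round(1),cv2.contourArea(c),rect(p,c,z))
E
```

```text
t 0.15 pos [ 0.2033 -0.4837  0.2262] rot [-3.14  -0.     0.398] F [0.5 0.7 0.6] open 0.0917
```

View pics/w1.png

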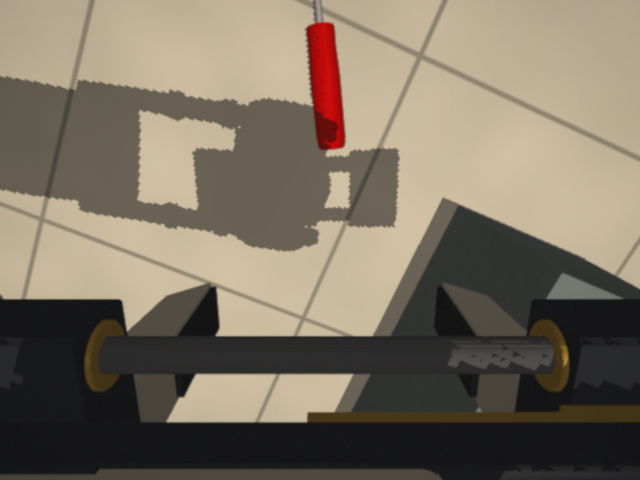

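The wrist view is from the start pose: fingers at the bottom, screwdriver at the top. The move was refused because every key is required in each row. I'll hover about 80 mm behind the inserts, since the camera looks ahead of the fingers.

{"method": "move_arm", "body": {
  "deltas": [
    {"x": 0,"y": 0,"z": -0.04,"wx": 0,"wy": 0,"wz": 0,"hand": 0.5},
    {"x": 0.35,"y": -0.148,"z": -0.0435,"wx": 0,"wy": 0,"wz": 2.7,"hand": 0.5},
    {"x": 0.35,"y": -0.148,"z": -0.0435,"wx": 0,"wy": 0,"wz": 2.7,"hand": 0.5},
    {"x": 0.35,"y": -0.148,"z": -0.0435,"wx": 0,"wy": 0,"wz": 2.7,"hand": 0.5},
    {"x": 0.35,"y": -0.148,"z": -0.0435,"wx": 0,"wy": 0,"wz": 2.7,"hand": 0.5},
    {"x": 0.35,"y": -0.148,"z": -0.0435,"wx": 0,"wy": 0,"wz": 2.7,"hand": 0.5},
    {"x": 0.35,"y": -0.148,"z": -0.0435,"wx": 0,"wy": 0,"wz": 2.7,"hand": 0.5},
    {"x": 0.35,"y": -0.148,"z": -0.0435,"wx": 0,"wy": 0,"wz": 2.7,"hand": 0.5}
  ],
  "grip_force": 20
}}

```text
time: 1.2
tool_pos: [0.4707, -0.2088, 0.2699]
tool_rot: [-3.141, -0.0, 0.356]
contact_force: [-0.7, 0.0, 0.4]
opening: 0.0459
```

{"method": "move_arm", "body": {
  "deltas": [
    {"x": 0,"y": 0,"z": 0,"wx": 0,"wy": 0,"wz": 0,"hand": 0.5},
    {"x": 0,"y": 0,"z": 0,"wx": 0,"wy": 0,"wz": 0,"hand": 0.5},
    {"x": 0,"y": 0,"z": 0,"wx": 0,"wy": 0,"wz": 0,"hand": 0.5}
  ]
}}

```text
time: 1.58
tool_pos: [0.468, -0.2131, 0.2703]
tool_rot: [3.141, 0.0, 0.348]
contact_force: [-0.2, 1.0, -0.8]
opening: 0.0458
```

```bash
python3 - <<'E'
from h import *
s=where()
im,p=cam("wrist"); h=hsv(im); cv2.imwrite("pics/w2.png",im)
for nm,lo,hi,z in (("green",(45,80,50),(85,255,255),.014),("yellow",(20,120,90),(32,255,255),.071)):
    for c in blobs(inr(h,lo,hi),100): print(nm,c[:,0].mean(0).round(1),cv2.contourArea(c),rect(p,c,z))
E
```

```text
t 1.57 pos [ 0.468  -0.2131  0.2703] rot [3.141 0.    0.348] F [-0.2  1.  -0.8] open 0.0458
green [324.6  21.9] 1313.0 (array([ 0.6188, -0.1562], dtype=float32), 0.0396, 0.0278, 0.489)
green [415.8  70. ] 1310.0 (array([ 0.6093, -0.2503], dtype=float32), 0.0402, 0.0289, 0.029)
green [293.7 131.3] 1087.5 (array([ 0.5172, -0.1602], dtype=float32), 0.0392, 0.0275, 0.541)
yellow [316.5 234.5] 1321.5 (array([ 0.4419, -0.2131], dtype=float32), 0.0514, 0.0249, 1.407)
yellow [203.3 359. ] 108.5 (array([ 0.2813, -0.1491], dtype=float32), 0.0596, 0.0053, 0.248)
```

View pics/w2.png

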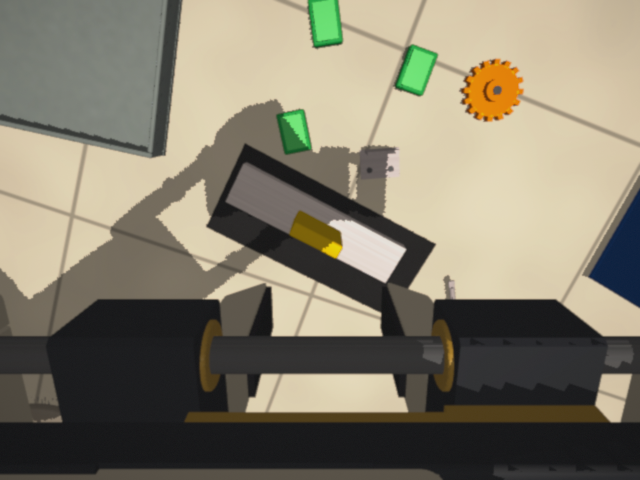

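```bash
python3 - <<'E'
from h import *
go(.5175,-.1602,.08,.541);go(.5175,-.1602,.004,.541)
E
```

```text
go [0.5175, -0.1602, 0.08, 0.541] -> xyz [ 0.0645 -0.0328  0.1903] w [ 1.000e-02  1.000e-02 -1.102e+01]
go [0.5175, -0.1602, 0.004, 0.541] -> xyz [ 0.0645 -0.0328  0.2663] w [ 1.000e-02  1.000e-02 -1.102e+01]
```

{"method": "move_arm", "body": {
  "deltas": [
    {"x": 0.0645,"y": -0.033,"z": 0.06,"wx": 0,"wy": 0,"wz": -11,"hand": 0.5},
    {"x": 0.0645,"y": -0.033,"z": 0.12,"wx": 0,"wy": 0,"wz": -11,"hand": 0.5},
    {"x": 0.0645,"y": -0.033,"z": 0.18,"wx": 0,"wy": 0,"wz": -11,"hand": 0.5},
    {"x": 0.0645,"y": -0.033,"z": 0.18,"wx": 0,"wy": 0,"wz": -11,"hand": 0.5},
    {"x": 0.0645,"y": -0.033,"z": 0.23,"wx": 0,"wy": 0,"wz": -11,"hand": 0.5},
    {"x": 0.0645,"y": -0.033,"z": 0.266,"wx": 0,"wy": 0,"wz": -11,"hand": 0.5},
    {"x": 0.0645,"y": -0.033,"z": 0.266,"wx": 0,"wy": 0,"wz": -11,"hand": 0.5},
    {"x": 0.0645,"y": -0.033,"z": 0.266,"wx": 0,"wy": 0,"wz": -11,"hand": 0.5}
  ]
}}

```text
time: 2.62
tool_pos: [0.5178, -0.1594, 0.0043]
tool_rot: [-3.142, 0.0, 0.542]
contact_force: [0.2, 0.9, -0.2]
opening: 0.0457
```

{"method": "move_arm", "body": {
  "deltas": [
    {"x": 0,"y": 0,"z": 0,"wx": 0,"wy": 0,"wz": 0,"hand": 0.1},
    {"x": 0,"y": 0,"z": 0,"wx": 0,"wy": 0,"wz": 0,"hand": 0.1},
    {"x": 0,"y": 0,"z": 0,"wx": 0,"wy": 0,"wz": 0,"hand": 0.1},
    {"x": 0,"y": 0,"z": 0,"wx": 0,"wy": 0,"wz": 0,"hand": 0.1},
    {"x": 0,"y": 0,"z": -0.06,"wx": 0,"wy": 0,"wz": 0,"hand": 0.1},
    {"x": 0,"y": 0,"z": -0.12,"wx": 0,"wy": 0,"wz": 0,"hand": 0.1},
    {"x": 0,"y": 0,"z": -0.12,"wx": 0,"wy": 0,"wz": 0,"hand": 0.1},
    {"x": 0,"y": 0,"z": -0.12,"wx": 0,"wy": 0,"wz": 0,"hand": 0.1}
  ]
}}

```text
time: 3.62
tool_pos: [0.5175, -0.1585, 0.1237]
tool_rot: [-3.141, 0.0, 0.543]
contact_force: [0.4, -0.3, -1.1]
opening: 0.0276
```

```bash
python3 - <<'E'
from h import *
where()
yw=.122;c,s=np.cos(yw),np.sin(yw)
F=np.array([.593,.0987]); L=lambda x,y:F+[c*x-s*y,s*x+c*y]
for y in (-.06,0,.06):
    print(y,L(-.07,y))
# close check of the box from the wrist picture w2? use top image: fence line fit
im,p=cam("top"); g=cv2.cvtColor(im,cv2.COLOR_BGR2GRAY)
for u in (260,280,300,320,340): print(u,g[195:222,u])
P=L(-.07,.06); go(*P,.13,yw)
E
```

```text
t 3.62 pos [ 0.5175 -0.1585  0.1237] rot [-3.141  0.     0.543] F [ 0.4 -0.3 -1.1] open 0.0276
-0.06 [0.53082215 0.03062714]
0 [0.52352029 0.09018117]
0.06 [0.51621844 0.1497352 ]
260 [128 148 150 140 131 133 143 148 131 106  90  93 110 131 147 150 144 122
  94  83  83  84  86  85  85  85  86]
280 [160 161 163 162 160 154 132 102  88  93 110 134 148 150 144 122  95  86
  87  89  88  89  90  90  89  89  89]
300 [163 162 161 153 131 101  90  96 115 137 148 152 143 120  94  88  89  90
  92  92  92  92  91  92  92  92  92]
320 [145 148 129  99  91 102 119 141 149 150 141 116  92  88  91  92  92  93
  92  94  92  93  93  93  92  93  94]
340 [127  99  91 101 123 142 151 152 141 115  94  90  91  92  93  94  93  92
  92  93  94  92  93  94  92  93  94]
go [np.float64(0.5162184391524864), np.float64(0.14973520269205934), 0.13, 0.122] -> xyz [ 0.1584 -0.2643 -0.0068] w [-0.1   0.11 24.1 ]
```

```bash
python3 - <<'E'
from h import *
p=viewer.camera_params("top")
w=ray(p,[(260,211.9),(280,209.9),(300,207.9),(320,205.9),(340,203.9)],.005);print(w)
k=np.polyfit(w[:,1],w[:,0],1);print(k,"yaw",-np.arctan(k[0]),"x at y=.0987",np.polyval(k,.0987))
E
```

```text
[[0.58768574 0.18519354]
 [0.59307009 0.14236893]
 [0.59845692 0.09952469]
 [0.60384622 0.05666081]
 [0.60923798 0.01377727]]
[-0.12573046  0.6109702 ] yaw 0.12507415210291595 x at y=.0987 0.5985606080390014
```

{"method": "move_arm", "body": {
  "deltas": [
    {"x": 0.0,"y": 0,"z": -0.01,"wx": 0,"wy": 0,"wz": 0,"hand": 0.1},
    {"x": 0.158,"y": -0.264,"z": -0.007,"wx": 0,"wy": 0,"wz": 24,"hand": 0.1},
    {"x": 0.158,"y": -0.264,"z": -0.007,"wx": 0,"wy": 0,"wz": 24,"hand": 0.1},
    {"x": 0.158,"y": -0.264,"z": -0.007,"wx": 0,"wy": 0,"wz": 24,"hand": 0.1},
    {"x": 0.158,"y": -0.264,"z": -0.007,"wx": 0,"wy": 0,"wz": 24,"hand": 0.1},
    {"x": 0.158,"y": -0.264,"z": -0.007,"wx": 0,"wy": 0,"wz": 24,"hand": 0.1},
    {"x": 0.158,"y": -0.264,"z": -0.007,"wx": 0,"wy": 0,"wz": 24,"hand": 0.1},
    {"x": 0.158,"y": -0.264,"z": -0.007,"wx": 0,"wy": 0,"wz": 24,"hand": 0.1}
  ]
}}

```text
time: 4.68
tool_pos: [0.5166, 0.1488, 0.1307]
tool_rot: [3.141, 0.001, 0.125]
contact_force: [-0.6, -0.2, 0.3]
opening: 0.028
```

```bash
python3 - <<'E'
from h import *
where()
im,p=cam("wrist"); cv2.imwrite("pics/w3.png",im)
go(.5162,.1497,.011,.122)
E
```

```text
t 4.67 pos [0.5166 0.1488 0.1307] rot [3.141e+00 1.000e-03 1.250e-01] F [-0.6 -0.2  0.3] open 0.028
go [0.5162, 0.1497, 0.011, 0.122] -> xyz [-0.0003 -0.0019  0.1198] w [0.03 0.06 0.09]
```

View pics/w3.png

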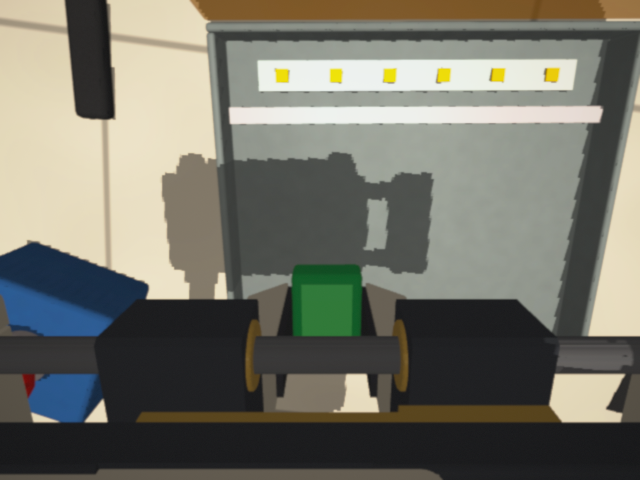

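The wrist view shows the insert held square. The fence's lower edge is at row ~123, running from about (230,123) to (602,123). I'll turn that into a fence frame.

```bash
python3 - <<'E'
from h import *
where()
p=viewer.camera_params("wrist"); g=cv2.cvtColor(cv2.imread("pics/w3.png"),cv2.COLOR_BGR2GRAY).astype(int)
pts=[]
for u in range(240,600,20):
    col=g[100:140,u]; d=np.diff(col); pts.append((u,100+np.argmin(d)+.5))
print(pts[:3],pts[-3:])
w=ray(p,pts,.005);k=np.polyfit(w[:,1],w[:,0],1);print("yaw",-np.arctan(k[0]),k)
e=ray(p,[(229.5,115),(602,114)],.015);print("ends",e,e.mean(0),np.hypot(*(e[0]-e[1])))
m=e.mean(0);print("fence mid",np.polyval(k,m[1]),m[1])
E
```

```text
t 4.72 pos [0.5169 0.148  0.1308] rot [3.141e+00 1.000e-03 1.240e-01] F [-0.4  0.2 -0.6] open 0.0277
[(240, np.float64(123.5)), (260, np.float64(123.5)), (280, np.float64(123.5))] [(540, np.float64(122.5)), (560, np.float64(122.5)), (580, np.float64(122.5))]
yaw 0.12750280621298798 [-0.12819827  0.60952684]
ends [[ 0.58676936  0.21998374]
 [ 0.61679261 -0.01654509]] [0.60178098 0.10171932] 0.2384266826383819
fence mid 0.5964866001595927 0.10171932152249719
```

{"method": "move_arm", "body": {
  "deltas": [
    {"x": 0.003,"y": -0.004,"z": 0.05,"wx": 0,"wy": 0,"wz": 0,"hand": 0.1},
    {"x": 0.003,"y": -0.004,"z": 0.09,"wx": 0,"wy": 0,"wz": 0,"hand": 0.1},
    {"x": 0.003,"y": -0.004,"z": 0.112,"wx": 0,"wy": 0,"wz": 0,"hand": 0.1},
    {"x": 0.003,"y": -0.004,"z": 0.12,"wx": 0,"wy": 0,"wz": 0,"hand": 0.1},
    {"x": 0.003,"y": -0.004,"z": 0.1205,"wx": 0,"wy": 0,"wz": 0,"hand": 0.1},
    {"x": 0.003,"y": -0.004,"z": 0.1205,"wx": 0,"wy": 0,"wz": 0,"hand": 0.45},
    {"x": 0.003,"y": -0.004,"z": 0.1205,"wx": 0,"wy": 0,"wz": 0,"hand": 0.45},
    {"x": 0.003,"y": -0.004,"z": 0.1205,"wx": 0,"wy": 0,"wz": 0,"hand": 0.45}
  ]
}}

```text
time: 5.72
tool_pos: [0.5197, 0.1532, 0.0112]
tool_rot: [3.142, -0.001, 0.124]
contact_force: [-0.3, 0.2, -0.1]
opening: 0.0414
```

```bash
python3 - <<'E'
from h import *
where()
print("B");go(.6185,-.1565,.14,.489);go(.6185,-.1565,.004,.489)
E
```

```text
t 5.72 pos [0.5197 0.1532 0.0112] rot [ 3.142e+00 -1.000e-03  1.240e-01] F [-0.3  0.2 -0.1] open 0.0414
B
go [0.6185, -0.1565, 0.14, 0.489] -> xyz [ 0.0599  0.3196 -0.1287] w [ 1.000e-02 -5.000e-02 -2.092e+01]
go [0.6185, -0.1565, 0.004, 0.489] -> xyz [0.0597 0.3196 0.0073] w [ 1.000e-02 -5.000e-02 -2.092e+01]
```

{"method": "move_arm", "body": {
  "deltas": [
    {"x": 0,"y": 0,"z": -0.062,"wx": 0,"wy": 0,"wz": 0,"hand": 0.45},
    {"x": 0,"y": 0.01,"z": -0.12,"wx": 0,"wy": 0,"wz": 0,"hand": 0.45},
    {"x": 0.06,"y": 0.32,"z": -0.128,"wx": 0,"wy": 0,"wz": -21,"hand": 0.5},
    {"x": 0.06,"y": 0.32,"z": -0.128,"wx": 0,"wy": 0,"wz": -21,"hand": 0.5},
    {"x": 0.06,"y": 0.32,"z": -0.128,"wx": 0,"wy": 0,"wz": -21,"hand": 0.5},
    {"x": 0.06,"y": 0.32,"z": -0.128,"wx": 0,"wy": 0,"wz": -21,"hand": 0.5},
    {"x": 0.06,"y": 0.32,"z": -0.128,"wx": 0,"wy": 0,"wz": -21,"hand": 0.5},
    {"x": 0.06,"y": 0.32,"z": -0.128,"wx": 0,"wy": 0,"wz": -21,"hand": 0.5}
  ]
}}

```text
time: 6.72
tool_pos: [0.619, -0.161, 0.1386]
tool_rot: [3.14, -0.0, 0.486]
contact_force: [-0.0, 0.4, -0.0]
opening: 0.0461
```

```bash
python3 - <<'E'
from h import *
where();go(.6185,-.1565,.004,.489)
E
```

```text
t 6.72 pos [ 0.619  -0.161   0.1386] rot [ 3.14  -0.     0.486] F [-0.   0.4 -0. ] open 0.0461
go [0.6185, -0.1565, 0.004, 0.489] -> xyz [ 0.0017 -0.0044  0.1346] w [ 0.08 -0.02 -0.16]
```

{"method": "move_arm", "body": {
  "deltas": [
    {"x": 0,"y": 0,"z": 0.05,"wx": 0,"wy": 0,"wz": 0,"hand": 0.5},
    {"x": 0,"y": 0,"z": 0.1,"wx": 0,"wy": 0,"wz": 0,"hand": 0.5},
    {"x": 0,"y": 0,"z": 0.135,"wx": 0,"wy": 0,"wz": 0,"hand": 0.5},
    {"x": 0,"y": 0,"z": 0.135,"wx": 0,"wy": 0,"wz": 0,"hand": 0.5},
    {"x": 0,"y": 0,"z": 0.135,"wx": 0,"wy": 0,"wz": 0,"hand": 0.5},
    {"x": 0,"y": 0,"z": 0.135,"wx": 0,"wy": 0,"wz": 0,"hand": 0.1},
    {"x": 0,"y": 0,"z": 0.135,"wx": 0,"wy": 0,"wz": 0,"hand": 0.1},
    {"x": 0,"y": 0,"z": 0.135,"wx": 0,"wy": 0,"wz": 0,"hand": 0.1}
  ]
}}

```text
time: 7.72
tool_pos: [0.6186, -0.1569, 0.004]
tool_rot: [3.141, -0.0, 0.49]
contact_force: [0.2, 1.4, 1.5]
opening: 0.0278
```

```bash
python3 - <<'E'
from h import *
where();go(.5271,.0927,.14,.126)
E
```

```text
t 7.72 pos [ 0.6186 -0.1569  0.004 ] rot [ 3.141 -0.     0.49 ] F [0.2 1.4 1.5] open 0.0278
go [0.5271, 0.0927, 0.14, 0.126] -> xyz [ 0.0369 -0.2632 -0.136 ] w [ 1.000e-02 -2.000e-02  2.087e+01]
```

{"method": "move_arm", "body": {
  "deltas": [
    {"x": 0,"y": 0,"z": -0.06,"wx": 0,"wy": 0,"wz": 0,"hand": 0.1},
    {"x": 0,"y": 0,"z": -0.12,"wx": 0,"wy": 0,"wz": 0,"hand": 0.1},
    {"x": 0.037,"y": -0.263,"z": -0.136,"wx": 0,"wy": 0,"wz": 20.9,"hand": 0.1},
    {"x": 0.037,"y": -0.263,"z": -0.136,"wx": 0,"wy": 0,"wz": 20.9,"hand": 0.1},
    {"x": 0.037,"y": -0.263,"z": -0.136,"wx": 0,"wy": 0,"wz": 20.9,"hand": 0.1},
    {"x": 0.037,"y": -0.263,"z": -0.136,"wx": 0,"wy": 0,"wz": 20.9,"hand": 0.1},
    {"x": 0.037,"y": -0.263,"z": -0.136,"wx": 0,"wy": 0,"wz": 20.9,"hand": 0.1},
    {"x": 0.037,"y": -0.263,"z": -0.136,"wx": 0,"wy": 0,"wz": 20.9,"hand": 0.1}
  ]
}}

```text
time: 8.72
tool_pos: [0.5273, 0.093, 0.1399]
tool_rot: [3.141, -0.001, 0.127]
contact_force: [-1.3, 0.9, 0.0]
opening: 0.028
```

{"method": "move_arm", "body": {
  "deltas": [
    {"x": 0,"y": 0,"z": 0.05,"wx": 0,"wy": 0,"wz": 0,"hand": 0.1},
    {"x": 0,"y": 0,"z": 0.1,"wx": 0,"wy": 0,"wz": 0,"hand": 0.1},
    {"x": 0,"y": 0,"z": 0.122,"wx": 0,"wy": 0,"wz": 0,"hand": 0.1},
    {"x": 0,"y": 0,"z": 0.129,"wx": 0,"wy": 0,"wz": 0,"hand": 0.1},
    {"x": 0,"y": 0,"z": 0.1295,"wx": 0,"wy": 0,"wz": 0,"hand": 0.1},
    {"x": 0,"y": 0,"z": 0.1295,"wx": 0,"wy": 0,"wz": 0,"hand": 0.45},
    {"x": 0,"y": 0,"z": 0.1295,"wx": 0,"wy": 0,"wz": 0,"hand": 0.45},
    {"x": 0,"y": 0,"z": 0.1295,"wx": 0,"wy": 0,"wz": 0,"hand": 0.45}
  ]
}}

```text
time: 9.72
tool_pos: [0.5276, 0.0925, 0.0107]
tool_rot: [3.141, -0.001, 0.126]
contact_force: [-0.7, -0.5, 0.9]
opening: 0.0411
```

```bash
python3 - <<'E'
from h import *
where();go(.609,-.2503,.14,.027)
E
```

```text
t 9.72 pos [0.5276 0.0925 0.0107] rot [ 3.141e+00 -1.000e-03  1.260e-01] F [-0.7 -0.5  0.9] open 0.0411
go [0.609, -0.2503, 0.14, 0.027] -> xyz [ 0.0379  0.3503 -0.1292] w [ 0.01 -0.06  5.65]
```

{"method": "move_arm", "body": {
  "deltas": [
    {"x": 0,"y": 0,"z": -0.062,"wx": 0,"wy": 0,"wz": 0,"hand": 0.45},
    {"x": 0,"y": 0.02,"z": -0.12,"wx": 0,"wy": 0,"wz": 0,"hand": 0.45},
    {"x": 0.038,"y": 0.35,"z": -0.129,"wx": 0,"wy": 0,"wz": 5.7,"hand": 0.5},
    {"x": 0.038,"y": 0.35,"z": -0.129,"wx": 0,"wy": 0,"wz": 5.7,"hand": 0.5},
    {"x": 0.038,"y": 0.35,"z": -0.129,"wx": 0,"wy": 0,"wz": 5.7,"hand": 0.5},
    {"x": 0.038,"y": 0.35,"z": -0.129,"wx": 0,"wy": 0,"wz": 5.7,"hand": 0.5},
    {"x": 0.038,"y": 0.35,"z": -0.129,"wx": 0,"wy": 0,"wz": 5.7,"hand": 0.5},
    {"x": 0.038,"y": 0.35,"z": -0.129,"wx": 0,"wy": 0,"wz": 5.7,"hand": 0.5}
  ]
}}

```text
time: 10.72
tool_pos: [0.6089, -0.254, 0.1391]
tool_rot: [3.14, -0.001, 0.023]
contact_force: [0.4, 0.4, -0.7]
opening: 0.0464
```

{"method": "move_arm", "body": {
  "deltas": [
    {"x": 0,"y": 0,"z": 0,"wx": 0,"wy": 0,"wz": 0,"hand": 0.5},
    {"x": 0,"y": 0,"z": 0.05,"wx": 0,"wy": 0,"wz": 0,"hand": 0.5},
    {"x": 0,"y": 0,"z": 0.1,"wx": 0,"wy": 0,"wz": 0,"hand": 0.5},
    {"x": 0,"y": 0,"z": 0.136,"wx": 0,"wy": 0,"wz": 0,"hand": 0.5},
    {"x": 0,"y": 0,"z": 0.136,"wx": 0,"wy": 0,"wz": 0,"hand": 0.5},
    {"x": 0,"y": 0,"z": 0.136,"wx": 0,"wy": 0,"wz": 0,"hand": 0.1},
    {"x": 0,"y": 0,"z": 0.136,"wx": 0,"wy": 0,"wz": 0,"hand": 0.1},
    {"x": 0,"y": 0,"z": 0.136,"wx": 0,"wy": 0,"wz": 0,"hand": 0.1}
  ]
}}

```text
time: 11.72
tool_pos: [0.6089, -0.2496, 0.0037]
tool_rot: [-3.142, -0.0, 0.026]
contact_force: [-0.5, 1.5, 1.9]
opening: 0.0276
```

```bash
python3 - <<'E'
from h import *
where();go(.5346,.0332,.14,.126)
E
```

```text
t 11.72 pos [ 0.6089 -0.2496  0.0037] rot [-3.142 -0.     0.026] F [-0.5  1.5  1.9] open 0.0276
go [0.5346, 0.0332, 0.14, 0.126] -> xyz [-0.0668 -0.2846 -0.1363] w [-0.   -0.02 -5.71]
```

{"method": "move_arm", "body": {
  "deltas": [
    {"x": 0,"y": 0,"z": -0.06,"wx": 0,"wy": 0,"wz": 0,"hand": 0.1},
    {"x": 0,"y": 0,"z": -0.12,"wx": 0,"wy": 0,"wz": 0,"hand": 0.1},
    {"x": -0.067,"y": -0.2846,"z": -0.136,"wx": 0,"wy": 0,"wz": -5.7,"hand": 0.1},
    {"x": -0.067,"y": -0.2846,"z": -0.136,"wx": 0,"wy": 0,"wz": -5.7,"hand": 0.1},
    {"x": -0.067,"y": -0.2846,"z": -0.136,"wx": 0,"wy": 0,"wz": -5.7,"hand": 0.1},
    {"x": -0.067,"y": -0.2846,"z": -0.136,"wx": 0,"wy": 0,"wz": -5.7,"hand": 0.1},
    {"x": -0.067,"y": -0.2846,"z": -0.136,"wx": 0,"wy": 0,"wz": -5.7,"hand": 0.1},
    {"x": -0.067,"y": -0.2846,"z": -0.136,"wx": 0,"wy": 0,"wz": -5.7,"hand": 0.1}
  ]
}}

```text
time: 12.72
tool_pos: [0.5335, 0.0354, 0.1397]
tool_rot: [-3.141, -0.0, 0.13]
contact_force: [0.3, 0.1, -0.3]
opening: 0.0281
```

{"method": "move_arm", "body": {
  "deltas": [
    {"x": 0,"y": 0,"z": 0.05,"wx": 0,"wy": 0,"wz": 0,"hand": 0.1},
    {"x": 0,"y": 0,"z": 0.1,"wx": 0,"wy": 0,"wz": 0,"hand": 0.1},
    {"x": 0,"y": 0,"z": 0.122,"wx": 0,"wy": 0,"wz": 0,"hand": 0.1},
    {"x": 0,"y": 0,"z": 0.129,"wx": 0,"wy": 0,"wz": 0,"hand": 0.1},
    {"x": 0,"y": 0,"z": 0.1295,"wx": 0,"wy": 0,"wz": 0,"hand": 0.1},
    {"x": 0,"y": 0,"z": 0.1295,"wx": 0,"wy": 0,"wz": 0,"hand": 0.45},
    {"x": 0,"y": 0,"z": 0.1295,"wx": 0,"wy": 0,"wz": 0,"hand": 0.45},
    {"x": 0,"y": 0,"z": 0.1295,"wx": 0,"wy": 0,"wz": 0,"hand": 0.45}
  ]
}}

```text
time: 13.72
tool_pos: [0.5348, 0.0327, 0.0103]
tool_rot: [3.141, -0.001, 0.126]
contact_force: [-0.4, 0.1, -0.9]
opening: 0.0409
```

```bash
python3 - <<'E'
from h import *
where();go(.36,-.15,.26,.126)
E
```

```text
t 13.72 pos [0.5348 0.0327 0.0103] rot [ 3.141e+00 -1.000e-03  1.260e-01] F [-0.4  0.1 -0.9] open 0.0409
go [0.36, -0.15, 0.26, 0.126] -> xyz [-0.196   0.1595 -0.2499] w [ 0.02 -0.06 -0.02]
```

```bash
python3 - <<'E'
from h import *
print(monitor.observe()["qpos"].round(2));go(.43,-.28,.27,1.43)
E
```

```text
[-0.08  0.63  1.74 -0.    0.77  1.36]
go [0.43, -0.28, 0.27, 1.43] -> xyz [-0.1428  0.2972 -0.2598] w [ 6.000e-02 -4.000e-02 -7.474e+01]
```

{"method": "move_arm", "body": {
  "deltas": [
    {"x": 0,"y": 0,"z": -0.06,"wx": 0,"wy": 0,"wz": 0,"hand": 0.45},
    {"x": 0,"y": 0,"z": -0.12,"wx": 0,"wy": 0,"wz": 0,"hand": 0.45},
    {"x": -0.143,"y": 0.297,"z": -0.26,"wx": 0,"wy": 0,"wz": -74.7,"hand": 0.5},
    {"x": -0.143,"y": 0.297,"z": -0.26,"wx": 0,"wy": 0,"wz": -74.7,"hand": 0.5},
    {"x": -0.143,"y": 0.297,"z": -0.26,"wx": 0,"wy": 0,"wz": -74.7,"hand": 0.5},
    {"x": -0.143,"y": 0.297,"z": -0.26,"wx": 0,"wy": 0,"wz": -74.7,"hand": 0.5},
    {"x": -0.143,"y": 0.297,"z": -0.26,"wx": 0,"wy": 0,"wz": -74.7,"hand": 0.5},
    {"x": -0.143,"y": 0.297,"z": -0.26,"wx": 0,"wy": 0,"wz": -74.7,"hand": 0.5}
  ]
}}

```text
time: 14.72
tool_pos: [0.4336, -0.2685, 0.265]
tool_rot: [3.141, 0.0, 1.161]
contact_force: [0.4, -0.4, -0.1]
opening: 0.0458
```

{"method": "move_arm", "body": {
  "deltas": [
    {"x": 0,"y": 0,"z": 0,"wx": 0,"wy": 0,"wz": -0.0,"hand": 0.5},
    {"x": 0,"y": 0,"z": 0,"wx": 0,"wy": 0,"wz": 0,"hand": 0.5},
    {"x": 0,"y": 0,"z": 0,"wx": 0,"wy": 0,"wz": 0,"hand": 0.5},
    {"x": 0,"y": 0,"z": 0,"wx": 0,"wy": 0,"wz": 0,"hand": 0.5}
  ]
}}

```text
time: 15.22
tool_pos: [0.4347, -0.266, 0.2636]
tool_rot: [-3.141, -0.0, 1.156]
contact_force: [-0.4, 0.1, 0.5]
opening: 0.0462
```

```bash
python3 - <<'E'
from h import *
where()
im,p=cam("wrist"); h=hsv(im); cv2.imwrite("pics/w4.png",im)
for c in blobs(inr(h,(20,100,60),(34,255,255)),100): print("yellow",c[:,0].mean(0).round(1),rect(p,c,.071))
for c in blobs(inr(h,(0,0,120),(180,50,255)),800)[:4]: print("pale",c[:,0].mean(0).round(1),rect(p,c,.016))
t,p=cam("top"); h=hsv(t); F=np.array([.5965,.1015]);c_,s_=np.cos(.126),np.sin(.126)
for c in blobs(inr(h,(45,100,50),(80,255,255)),20):
    r=rect(p,c,.019);d=r[0]-F
    print("green",r,"fence frame",[(c_*d[0]+s_*d[1]).round(4),(-s_*d[0]+c_*d[1]).round(4)])
for c in blobs(inr(h,(20,120,60),(32,255,255)),20): print("yellow",rect(p,c,.071))
E
```

```text
t 15.22 pos [ 0.4347 -0.266   0.2636] rot [-3.141 -0.     1.156] F [-0.4  0.1  0.5] open 0.0462
yellow [396.7 415.8] (array([ 0.4147, -0.488 ], dtype=float32), 0.432, 0.0182, -0.414)
yellow [304.7 152.6] (array([ 0.4373, -0.2134], dtype=float32), 0.0497, 0.016, 1.428)
yellow [444.9 354.6] (array([ 0.4807, -0.4439], dtype=float32), 0.0789, 0.0167, 1.284)
yellow [208.3 352.9] (array([ 0.2709, -0.352 ], dtype=float32), 0.0785, 0.0175, 1.046)
pale [450.7 244.5] (array([ 0.5246, -0.3635], dtype=float32), 0.1658, 0.1118, -0.38)
pale [235.9 271.6] (array([ 0.2985, -0.3129], dtype=float32), 0.1519, 0.111, -1.569)
pale [167.  190.1] (array([ 0.297 , -0.1994], dtype=float32), 0.1103, 0.051, -0.696)
pale [304.2 107.9] (array([ 0.44  , -0.1882], dtype=float32), 0.1393, 0.0443, 1.431)
green (array([0.5167, 0.151 ], dtype=float32), 0.039, 0.0266, 0.124) fence frame [np.float64(-0.0729), np.float64(0.0591)]
green (array([0.535 , 0.0319], dtype=float32), 0.0382, 0.0252, 0.022) fence frame [np.float64(-0.0698), np.float64(-0.0613)]
green (array([0.528, 0.091], dtype=float32), 0.0387, 0.026, 0.15) fence frame [np.float64(-0.0693), np.float64(-0.0018)]
yellow (array([0.6479, 0.5942], dtype=float32), 0.1525, 0.0911, -1.269)
yellow (array([0.8287, 0.1527], dtype=float32), 0.0647, 0.062, -1.375)
yellow (array([ 0.4349, -0.2142], dtype=float32), 0.0482, 0.013, 1.429)
```

View pics/w4.png

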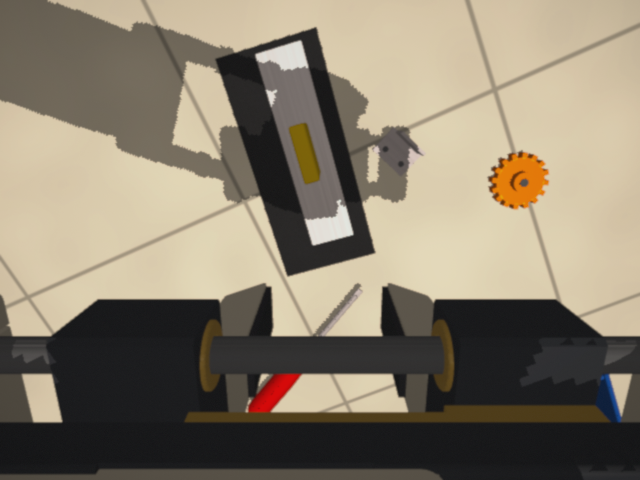

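```bash
python3 - <<'E'
from h import *
go(.437,-.2135,.11,1.429);go(.437,-.2135,.026,1.429)
E
```

```text
go [0.437, -0.2135, 0.11, 1.429] -> xyz [ 0.0493 -0.0191  0.1537] w [-3.000e-02 -1.000e-02 -1.563e+01]
go [0.437, -0.2135, 0.026, 1.429] -> xyz [ 0.0493 -0.0191  0.2377] w [-3.000e-02 -1.000e-02 -1.563e+01]
```

{"method": "move_arm", "body": {
  "deltas": [
    {"x": 0.0493,"y": -0.019,"z": 0.05,"wx": 0,"wy": 0,"wz": -15.6,"hand": 0.5},
    {"x": 0.0493,"y": -0.019,"z": 0.1,"wx": 0,"wy": 0,"wz": -15.6,"hand": 0.5},
    {"x": 0.0493,"y": -0.019,"z": 0.14,"wx": 0,"wy": 0,"wz": -15.6,"hand": 0.5},
    {"x": 0.0493,"y": -0.019,"z": 0.14,"wx": 0,"wy": 0,"wz": -15.6,"hand": 0.5},
    {"x": 0.0493,"y": -0.019,"z": 0.18,"wx": 0,"wy": 0,"wz": -15.6,"hand": 0.5},
    {"x": 0.0493,"y": -0.019,"z": 0.22,"wx": 0,"wy": 0,"wz": -15.6,"hand": 0.5},
    {"x": 0.0493,"y": -0.019,"z": 0.2375,"wx": 0,"wy": 0,"wz": -15.6,"hand": 0.5},
    {"x": 0.0493,"y": -0.019,"z": 0.2375,"wx": 0,"wy": 0,"wz": -15.6,"hand": 0.5}
  ]
}}

```text
time: 16.32
tool_pos: [0.4375, -0.2148, 0.027]
tool_rot: [3.141, 0.0, 1.427]
contact_force: [0.1, -0.1, 0.7]
opening: 0.0457
```

{"method": "move_arm", "body": {
  "deltas": [
    {"x": 0,"y": 0,"z": 0,"wx": 0,"wy": 0,"wz": 0,"hand": 0.05},
    {"x": 0,"y": 0,"z": 0,"wx": 0,"wy": 0,"wz": 0,"hand": 0.05},
    {"x": 0,"y": 0,"z": 0,"wx": 0,"wy": 0,"wz": 0,"hand": 0.05},
    {"x": 0,"y": 0,"z": 0,"wx": 0,"wy": 0,"wz": 0,"hand": 0.05},
    {"x": 0,"y": 0,"z": 0,"wx": 0,"wy": 0,"wz": 0,"hand": 0.05},
    {"x": 0,"y": 0,"z": 0,"wx": 0,"wy": 0,"wz": 0,"hand": 0.05}
  ],
  "grip_force": 40
}}

```text
time: 17.08
tool_pos: [0.4371, -0.2145, 0.0269]
tool_rot: [3.141, 0.0, 1.428]
contact_force: [-2.1, 1.9, 5.5]
opening: 0.0137
```

```bash
python3 - <<'E'
from h import *
where()
yw=.126;c,s=np.cos(yw),np.sin(yw)
F=np.array([.5965,.1015]); L=lambda x,y:F+[c*x-s*y,s*x+c*y]
P=L(-.123,0);print(P); go(*P,.15,yw+np.pi/2)
E
```

```text
t 17.07 pos [ 0.4371 -0.2145  0.0269] rot [3.141 0.    1.428] F [-2.1  1.9  5.5] open 0.0137
[0.47447508 0.08604298]
go [np.float64(0.47447508294059454), np.float64(0.08604297516838331), 0.15, 1.6967963267948964] -> xyz [ 0.3027 -0.0058 -0.1232] w [  0.02   0.02 -15.43]
```

{"method": "move_arm", "body": {
  "deltas": [
    {"x": 0,"y": 0,"z": -0.04,"wx": 0,"wy": 0,"wz": 0,"hand": 0.05},
    {"x": 0,"y": 0,"z": -0.09,"wx": 0,"wy": 0,"wz": 0,"hand": 0.05},
    {"x": 0.05,"y": -0.002,"z": -0.123,"wx": 0,"wy": 0,"wz": -3,"hand": 0.05},
    {"x": 0.1,"y": -0.003,"z": -0.123,"wx": 0,"wy": 0,"wz": -6,"hand": 0.05},
    {"x": 0.15,"y": -0.005,"z": -0.123,"wx": 0,"wy": 0,"wz": -9,"hand": 0.05},
    {"x": 0.2,"y": -0.006,"z": -0.123,"wx": 0,"wy": 0,"wz": -12,"hand": 0.05},
    {"x": 0.25,"y": -0.008,"z": -0.123,"wx": 0,"wy": 0,"wz": -15.4,"hand": 0.05},
    {"x": 0.302,"y": -0.009,"z": -0.123,"wx": 0,"wy": 0,"wz": -15.4,"hand": 0.05}
  ]
}}

```text
time: 18.08
tool_pos: [0.4707, 0.0874, 0.1489]
tool_rot: [-3.14, 0.0, 1.697]
contact_force: [0.5, -0.4, -3.7]
opening: 0.0138
```

{"method": "move_arm", "body": {
  "deltas": [
    {"x": 0,"y": 0,"z": 0,"wx": 0,"wy": 0,"wz": 0,"hand": 0.05},
    {"x": 0,"y": 0,"z": 0,"wx": 0,"wy": 0,"wz": 0,"hand": 0.05},
    {"x": 0,"y": 0,"z": 0,"wx": 0,"wy": 0,"wz": 0,"hand": 0.05}
  ]
}}

```text
time: 18.45
tool_pos: [0.471, 0.0847, 0.1492]
tool_rot: [-3.141, 0.0, 1.695]
contact_force: [0.5, -0.3, -3.3]
opening: 0.0136
```

```bash
python3 - <<'E'
from h import *
where(); go(.4715,.0857,.0325,.126+np.pi/2)
for n in ("top","side"):
    im,p=cam(n); cv2.imwrite(f"pics/{n}5.png",im)
a=cv2.imread("pics/top5.png")[120:320,200:400]; b=cv2.imread("pics/side5.png")[150:370,200:440]
cv2.imwrite("pics/c5.png",np.hstack([cv2.resize(a,(400,400)),cv2.resize(b,(400,400))]))
E
```

```text
t 18.45 pos [0.471  0.0847 0.1492] rot [-3.141  0.     1.695] F [ 0.5 -0.3 -3.3] open 0.0136
go [0.4715, 0.0857, 0.0325, 1.6967963267948964] -> xyz [0.001  0.0007 0.1167] w [-0.04  0.02 -0.13]
```

View pics/c5.png

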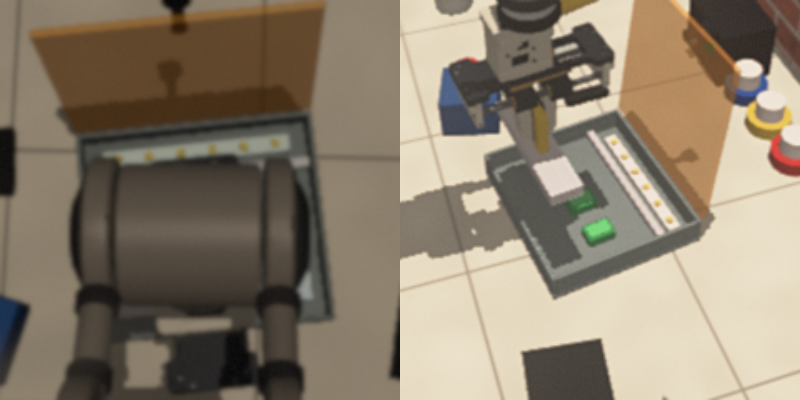

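The left view is mostly hidden by the arm. The side view shows the bar level above the box behind the inserts, so I'll lower it there.

{"method": "move_arm", "body": {
  "deltas": [
    {"x": 0,"y": 0,"z": 0.04,"wx": 0,"wy": 0,"wz": 0,"hand": 0.05},
    {"x": 0,"y": 0,"z": 0.08,"wx": 0,"wy": 0,"wz": 0,"hand": 0.05},
    {"x": 0,"y": 0,"z": 0.105,"wx": 0,"wy": 0,"wz": 0,"hand": 0.05},
    {"x": 0,"y": 0,"z": 0.112,"wx": 0,"wy": 0,"wz": 0,"hand": 0.05},
    {"x": 0,"y": 0,"z": 0.1165,"wx": 0,"wy": 0,"wz": 0,"hand": 0.05},
    {"x": 0,"y": 0,"z": 0.1165,"wx": 0,"wy": 0,"wz": 0,"hand": 0.05},
    {"x": 0,"y": 0,"z": 0.1165,"wx": 0,"wy": 0,"wz": 0,"hand": 0.05}
  ]
}}

```text
time: 19.42
tool_pos: [0.4718, 0.0858, 0.0337]
tool_rot: [3.14, 0.0, 1.696]
contact_force: [-0.1, -0.9, -3.2]
opening: 0.0134
```

{"method": "move_arm", "body": {
  "deltas": [
    {"x": 0,"y": 0.008,"z": 0,"wx": 0,"wy": 0,"wz": 0,"hand": 0.05},
    {"x": 0,"y": 0.016,"z": 0,"wx": 0,"wy": 0,"wz": 0,"hand": 0.05},
    {"x": 0,"y": 0.024,"z": 0,"wx": 0,"wy": 0,"wz": 0,"hand": 0.05},
    {"x": 0,"y": 0.032,"z": 0,"wx": 0,"wy": 0,"wz": 0,"hand": 0.05},
    {"x": 0,"y": 0.039,"z": 0,"wx": 0,"wy": 0,"wz": 0,"hand": 0.05},
    {"x": 0,"y": 0.046,"z": 0,"wx": 0,"wy": 0,"wz": 0,"hand": 0.05},
    {"x": 0,"y": 0.052,"z": 0,"wx": 0,"wy": 0,"wz": 0,"hand": 0.05},
    {"x": 0,"y": 0.058,"z": 0,"wx": 0,"wy": 0,"wz": 0,"hand": 0.05}
  ]
}}

```text
time: 20.42
tool_pos: [0.5291, 0.0931, 0.0328]
tool_rot: [-3.141, 0.0, 1.696]
contact_force: [0.6, 0.0, -3.6]
opening: 0.0139
```

{"method": "move_arm", "body": {
  "deltas": [
    {"x": 0,"y": 0.002,"z": 0,"wx": 0,"wy": 0,"wz": 0,"hand": 0.05},
    {"x": 0,"y": 0.003,"z": 0,"wx": 0,"wy": 0,"wz": 0,"hand": 0.05},
    {"x": 0,"y": 0.004,"z": 0,"wx": 0,"wy": 0,"wz": 0,"hand": 0.05},
    {"x": 0,"y": 0.004,"z": 0,"wx": 0,"wy": 0,"wz": 0,"hand": 0.05}
  ]
}}

```text
time: 20.92
tool_pos: [0.5328, 0.0936, 0.0329]
tool_rot: [3.141, 0.0, 1.696]
contact_force: [-0.8, 0.3, -3.4]
opening: 0.0137
```

```bash
python3 - <<'E'
from h import *
s=where();d=s["tool_pos"][:2]-[.5965,.1015]
print("rule in fence frame",np.cos(.126)*d[0]+np.sin(.126)*d[1],-np.sin(.126)*d[0]+np.cos(.126)*d[1])
E
```

```text
t 20.93 pos [0.5328 0.0936 0.0329] rot [3.141 0.    1.696] F [-0.8  0.3 -3.4] open 0.0137
rule in fence frame -0.06418230972597808 0.00014052576005859664
```

{"method": "move_arm", "body": {
  "deltas": [
    {"x": 0,"y": 0.001,"z": 0,"wx": 0,"wy": 0,"wz": 0,"hand": 0.05},
    {"x": 0,"y": 0.002,"z": 0,"wx": 0,"wy": 0,"wz": 0,"hand": 0.05},
    {"x": 0,"y": 0.002,"z": 0,"wx": 0,"wy": 0,"wz": 0,"hand": 0.05}
  ]
}}

```text
time: 21.3
tool_pos: [0.5349, 0.0938, 0.0329]
tool_rot: [3.141, 0.0, 1.696]
contact_force: [-0.2, -0.1, -3.5]
opening: 0.014
```

{"method": "move_arm", "body": {
  "deltas": [
    {"x": 0,"y": 0.001,"z": 0,"wx": 0,"wy": 0,"wz": 0,"hand": 0.05},
    {"x": 0,"y": 0.001,"z": 0,"wx": 0,"wy": 0,"wz": 0,"hand": 0.05},
    {"x": 0,"y": 0.001,"z": 0,"wx": 0,"wy": 0,"wz": 0,"hand": 0.05}
  ]
}}

```text
time: 21.68
tool_pos: [0.5354, 0.0939, 0.0329]
tool_rot: [-3.141, 0.0, 1.696]
contact_force: [-1.7, -1.8, -2.7]
opening: 0.0138
```

{"method": "move_arm", "body": {
  "deltas": [
    {"x": 0,"y": 0.001,"z": 0,"wx": 0,"wy": 0,"wz": 0,"hand": 0.05},
    {"x": 0,"y": 0.001,"z": 0,"wx": 0,"wy": 0,"wz": 0,"hand": 0.05},
    {"x": 0,"y": 0.001,"z": 0,"wx": 0,"wy": 0,"wz": 0,"hand": 0.05}
  ]
}}

```text
time: 22.05
tool_pos: [0.5356, 0.0939, 0.0327]
tool_rot: [-3.139, 0.0, 1.697]
contact_force: [-4.6, -2.0, 0.0]
opening: 0.0137
```

{"method": "move_arm", "body": {
  "deltas": [
    {"x": 0,"y": 0.001,"z": 0,"wx": 0,"wy": 0,"wz": 0,"hand": 0.05},
    {"x": 0,"y": 0.001,"z": 0,"wx": 0,"wy": 0,"wz": 0,"hand": 0.05},
    {"x": 0,"y": 0.001,"z": 0,"wx": 0,"wy": 0,"wz": 0,"hand": 0.05}
  ]
}}

```text
time: 22.42
tool_pos: [0.5357, 0.094, 0.0326]
tool_rot: [-3.137, 0.0, 1.697]
contact_force: [-6.4, -2.3, -0.6]
opening: 0.014
```

```bash
python3 - <<'E'
from h import *
im,p=cam("wrist"); im2,p2=cam("side"); cv2.imwrite("pics/s6.png",im2)
cv2.imwrite("pics/c6.png",np.hstack([cv2.resize(im,(440,330)),cv2.resize(im2[190:320,230:400],(360,330))if 0 else cv2.resize(im2[190:320,245:387],(360,330))]))
E
```

```text
(no output)
```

View pics/c6.png

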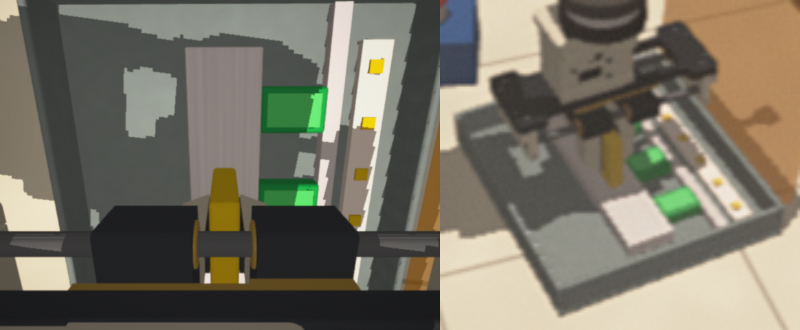

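The inserts look butted between the bar and the fence, and the force rose with no further movement. I'll back off and lift.

{"method": "move_arm", "body": {
  "deltas": [
    {"x": 0,"y": -0.004,"z": 0,"wx": 0,"wy": 0,"wz": 0,"hand": 0.05},
    {"x": 0,"y": -0.012,"z": 0,"wx": 0,"wy": 0,"wz": 0,"hand": 0.05},
    {"x": 0,"y": -0.025,"z": 0,"wx": 0,"wy": 0,"wz": 0,"hand": 0.05},
    {"x": 0,"y": -0.036,"z": -0.002,"wx": 0,"wy": 0,"wz": 0,"hand": 0.05},
    {"x": 0,"y": -0.036,"z": -0.04,"wx": 0,"wy": 0,"wz": 0,"hand": 0.05},
    {"x": 0,"y": -0.036,"z": -0.08,"wx": 0,"wy": 0,"wz": 0,"hand": 0.05},
    {"x": 0,"y": -0.036,"z": -0.12,"wx": 0,"wy": 0,"wz": 0,"hand": 0.05},
    {"x": 0,"y": -0.036,"z": -0.12,"wx": 0,"wy": 0,"wz": 0,"hand": 0.05}
  ]
}}

```text
time: 23.52
tool_pos: [0.5034, 0.0898, 0.156]
tool_rot: [3.134, 0.001, 1.696]
contact_force: [0.1, -0.7, -3.8]
opening: 0.0138
```

```bash
python3 - <<'E'
from h import *
where(); go(.4245,-.2235,.15,1.429)
im,p=cam("wrist"); h=hsv(im); cv2.imwrite("pics/w7.png",im)
F=np.array([.5965,.1015]);c_,s_=np.cos(.126),np.sin(.126)
for c in blobs(inr(h,(45,80,50),(85,255,255)),100):
    r=rect(p,c,.019);d=r[0]-F
    print("green",r,"fence",[(c_*d[0]+s_*d[1]).round(4),(-s_*d[0]+c_*d[1]).round(4)])
E
```

```text
t 23.52 pos [0.5034 0.0898 0.156 ] rot [3.134e+00 1.000e-03 1.696e+00] F [ 0.1 -0.7 -3.8] open 0.0138
go [0.4245, -0.2235, 0.15, 1.429] -> xyz [-0.301  -0.1175  0.0054] w [ 4.100e-01 -1.000e-02  1.532e+01]
green (array([0.5669, 0.1597], dtype=float32), 0.0406, 0.0274, 0.125) fence [np.float64(-0.0221), np.float64(0.0615)]
green (array([0.5746, 0.0999], dtype=float32), 0.0408, 0.0292, 0.124) fence [np.float64(-0.0219), np.float64(0.0012)]
green (array([0.5813, 0.0489], dtype=float32), 0.0405, 0.0169, 0.122) fence [np.float64(-0.0217), np.float64(-0.0503)]
```

{"method": "move_arm", "body": {
  "deltas": [
    {"x": -0.055,"y": -0.02,"z": 0,"wx": 0.4,"wy": 0,"wz": 3,"hand": 0.05},
    {"x": -0.11,"y": -0.04,"z": 0,"wx": 0.4,"wy": 0,"wz": 6,"hand": 0.05},
    {"x": -0.16,"y": -0.06,"z": 0,"wx": 0.4,"wy": 0,"wz": 9,"hand": 0.05},
    {"x": -0.21,"y": -0.08,"z": 0,"wx": 0.4,"wy": 0,"wz": 12,"hand": 0.05},
    {"x": -0.26,"y": -0.1,"z": 0.003,"wx": 0.4,"wy": 0,"wz": 15.3,"hand": 0.05},
    {"x": -0.301,"y": -0.1175,"z": 0.0054,"wx": 0.4,"wy": 0,"wz": 15.3,"hand": 0.05},
    {"x": -0.301,"y": -0.1175,"z": 0.0054,"wx": 0.4,"wy": 0,"wz": 15.3,"hand": 0.05},
    {"x": -0.301,"y": -0.1175,"z": 0.0054,"wx": 0.4,"wy": 0,"wz": 15.3,"hand": 0.05}
  ]
}}

```text
time: 24.58
tool_pos: [0.4222, -0.2227, 0.1462]
tool_rot: [-3.132, -0.001, 1.428]
contact_force: [-0.1, -0.1, -2.3]
opening: 0.014
```

```bash
python3 - <<'E'
from h import *
where(); go(.4245,-.2235,.027,1.429)
im,p=cam("side"); cv2.imwrite("pics/s8.png",cv2.resize(im[180:480,180:480],(600,600)))
E
```

```text
t 24.57 pos [ 0.4222 -0.2227  0.1462] rot [-3.132e+00 -1.000e-03  1.428e+00] F [-0.1 -0.1 -2.3] open 0.014
go [0.4245, -0.2235, 0.027, 1.429] -> xyz [-0.0005  0.0035  0.1192] w [-0.54 -0.05 -0.03]
```

View pics/s8.png

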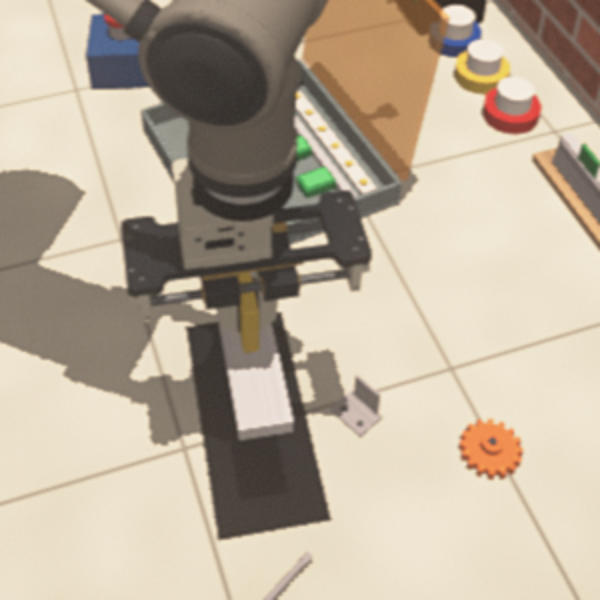

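The bar is hanging level over the mat.

{"method": "move_arm", "body": {
  "deltas": [
    {"x": 0,"y": 0.002,"z": 0.04,"wx": -0.3,"wy": 0,"wz": 0,"hand": 0.05},
    {"x": 0,"y": 0.002,"z": 0.08,"wx": -0.3,"wy": 0,"wz": 0,"hand": 0.05},
    {"x": 0,"y": 0.002,"z": 0.105,"wx": -0.3,"wy": 0,"wz": 0,"hand": 0.05},
    {"x": 0,"y": 0.002,"z": 0.115,"wx": -0.3,"wy": 0,"wz": 0,"hand": 0.05},
    {"x": 0,"y": 0.002,"z": 0.118,"wx": -0.3,"wy": 0,"wz": 0,"hand": 0.05},
    {"x": 0,"y": 0.002,"z": 0.12,"wx": -0.3,"wy": 0,"wz": 0,"hand": 0.05},
    {"x": 0,"y": 0.002,"z": 0.12,"wx": -0.3,"wy": 0,"wz": 0,"hand": 0.05}
  ]
}}

```text
time: 25.5
tool_pos: [0.4246, -0.2241, 0.0282]
tool_rot: [-3.141, 0.002, 1.429]
contact_force: [0.1, -0.4, -3.2]
opening: 0.0135
```

{"method": "move_arm", "body": {
  "deltas": [
    {"x": 0,"y": 0,"z": 0,"wx": 0,"wy": 0,"wz": 0,"hand": 0.45},
    {"x": 0,"y": 0,"z": 0,"wx": 0,"wy": 0,"wz": 0,"hand": 0.45},
    {"x": 0,"y": 0,"z": 0,"wx": 0,"wy": 0,"wz": 0,"hand": 0.45},
    {"x": 0,"y": 0,"z": -0.03,"wx": 0,"wy": 0,"wz": 0,"hand": 0.45},
    {"x": 0,"y": 0,"z": -0.09,"wx": 0,"wy": 0,"wz": 0,"hand": 0.45},
    {"x": 0,"y": 0,"z": -0.15,"wx": 0,"wy": 0,"wz": 0,"hand": 0.45},
    {"x": 0,"y": 0,"z": -0.21,"wx": 0,"wy": 0,"wz": 0,"hand": 0.1},
    {"x": 0,"y": 0,"z": -0.21,"wx": 0,"wy": 0,"wz": 0,"hand": 0}
  ]
}}

```text
time: 26.5
tool_pos: [0.4265, -0.2251, 0.2423]
tool_rot: [3.134, 0.006, 1.429]
contact_force: [-0.1, 0.2, -0.1]
opening: 0.0257
```

```bash
python3 - <<'E'
from h import *
where()
im,p=cam("side"); h=hsv(im)
for c in blobs(inr(h,(20,120,60),(32,255,255)),30): print("yellow side",c[:,0].mean(0),rect(p,c,.05))
im2,p2=cam("top"); h2=hsv(im2)
for c in blobs(inr(h2,(20,120,60),(32,255,255)),20): print("yellow top",rect(p2,c,.071))
# lid: top-edge corners: top image orange edge, line along hinge direction; triangulate lid free-edge corners
cv2.imwrite("pics/c9.png",np.hstack([cv2.resize(im2[90:230,180:400],(400,255)),cv2.resize(im[110:283,300:440],(206,255))]))
o=inr(h,(8,100,60),(22,255,255)); 
for c in blobs(o,1000): print("lid side",cv2.approxPolyDP(c,6,True)[:,0].tolist())
o=inr(h2,(8,80,30),(22,255,255))
for c in blobs(o,500): print("lid top",cv2.approxPolyDP(c,4,True)[:,0].tolist())
E
```

```text
t 26.5 pos [ 0.4265 -0.2251  0.2423] rot [3.134 0.006 1.429] F [-0.1  0.2 -0.1] open 0.0257
yellow side [305.86419753 374.27160494] (array([ 0.4243, -0.2262], dtype=float32), 0.0793, 0.0146, 1.406)
yellow side [419.69512195 216.40243902] (array([0.8306, 0.114 ], dtype=float32), 0.0728, 0.0642, 0.963)
yellow top (array([0.6479, 0.5942], dtype=float32), 0.1525, 0.0911, -1.269)
yellow top (array([0.8304, 0.1537], dtype=float32), 0.0634, 0.0626, 0.04)
yellow top (array([ 0.4221, -0.2228], dtype=float32), 0.0464, 0.0137, 1.376)
lid side [[344, 132], [332, 209], [349, 230], [362, 232], [383, 269], [400, 203], [394, 193], [402, 197], [403, 188]]
lid top [[362, 120], [221, 133], [214, 138], [238, 186], [355, 173]]
lid top [[91, 149], [80, 143], [18, 160], [23, 197], [37, 202], [98, 185]]
lid top [[373, 4], [391, 7], [378, 10], [410, 5], [412, 11], [470, 12], [462, 8], [483, 4], [491, 10], [478, 12], [551, 9], [548, 13], [569, 14], [561, 9], [577, 13], [573, 11], [589, 0], [582, 0], [580, 9], [576, 0], [570, 0], [573, 9], [563, 0], [555, 7], [553, 0], [551, 9], [541, 9], [542, 0], [537, 0], [537, 9], [531, 8], [535, 0], [527, 1], [529, 8], [518, 4], [525, 0], [518, 0], [517, 11], [505, 9], [515, 0], [501, 0], [498, 8], [484, 5], [499, 0], [481, 0], [480, 8], [476, 0], [468, 8], [467, 0], [452, 0], [453, 7], [445, 0], [442, 10], [428, 8], [438, 7], [441, 0], [434, 0], [433, 6], [431, 0], [425, 5], [410, 0], [407, 6], [399, 0], [404, 1], [401, 7], [386, 0], [387, 6], [383, 0], [383, 5], [377, 5], [380, 0]]
lid top [[349, 78], [350, 100], [458, 101], [457, 85], [447, 95], [360, 93]]
lid top [[497, 190], [488, 197], [488, 208], [496, 216], [506, 216], [514, 209], [514, 199]]
```

View pics/c9.png

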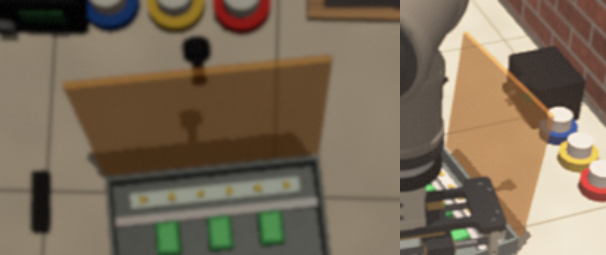

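The rule is on the mat at about (0.423,-0.224) and the lid is open, with its free edge from (216,137) to (362,121) in the top view. Next I need the lid angle and the waypoints for closing it.

```bash
cat > lid.py <<'E'
from h import *
F=np.array([.5965,.1015]);u=np.array([np.cos(.126),np.sin(.126)]);v=np.array([-u[1],u[0]]);H=F+.055*u
def pt(s,t,n,y): # point on lid, n out of inner face
    d=-s*np.cos(t)+n*np.sin(t); return np.r_[H+d*u+y*v,.036+s*np.sin(t)+n*np.cos(t)]
def tcp(t,s=.195,y=-.05): return pt(s,t,.008,y)+np.r_[.010*u,0]
E
python3 - <<'E'
from lid import *
s=where()
p=viewer.camera_params("top")
for t in (1.5,1.55,1.6,1.65,1.7,1.75,1.8): print(t,proj(p,[pt(.22,t,0,.125),pt(.22,t,0,-.125)]).round(1).tolist())
for t in (1.9,1.7,1.5): print(t,tcp(t),np.hypot(*tcp(t)[:2]))
E
```

```text
t 26.6 pos [ 0.4244 -0.2236  0.2376] rot [-3.141e+00  1.000e-03  1.429e+00] F [ 0.1  0.4 -0.5] open 0.0179
1.5 [[215.6, 163.2], [365.8, 148.2]]
1.55 [[215.1, 156.7], [365.0, 141.7]]
1.6 [[214.6, 150.4], [364.3, 135.4]]
1.65 [[214.2, 144.1], [363.5, 129.2]]
1.7 [[213.9, 138.1], [362.7, 123.2]]
1.75 [[213.6, 132.2], [361.9, 117.4]]
1.8 [[213.4, 126.5], [361.0, 111.8]]
1.9 [0.73732015 0.06893829 0.2179422 ] 0.740535945250081
1.7 [0.70006398 0.06421902 0.22834388] 0.7030033162245731
1.5 [0.66150035 0.05933412 0.23107742] 0.6641560442128017
```

```bash
python3 - <<'E'
from lid import *
go(.62,.05,.30,.126)
E
```

```text
go [0.62, 0.05, 0.3, 0.126] -> xyz [ 0.2984  0.155  -0.063 ] w [ 0.    0.1  74.67]
```

{"method": "move_arm", "body": {
  "deltas": [
    {"x": 0.0,"y": 0.0,"z": -0.062,"wx": 0,"wy": 0,"wz": 8,"hand": 0},
    {"x": 0.298,"y": 0.155,"z": -0.063,"wx": 0,"wy": 0,"wz": 74.7,"hand": 0},
    {"x": 0.298,"y": 0.155,"z": -0.063,"wx": 0,"wy": 0,"wz": 74.7,"hand": 0},
    {"x": 0.298,"y": 0.155,"z": -0.063,"wx": 0,"wy": 0,"wz": 74.7,"hand": 0},
    {"x": 0.298,"y": 0.155,"z": -0.063,"wx": 0,"wy": 0,"wz": 74.7,"hand": 0},
    {"x": 0.298,"y": 0.155,"z": -0.063,"wx": 0,"wy": 0,"wz": 74.7,"hand": 0},
    {"x": 0.298,"y": 0.155,"z": -0.063,"wx": 0,"wy": 0,"wz": 74.7,"hand": 0},
    {"x": 0.298,"y": 0.155,"z": -0.063,"wx": 0,"wy": 0,"wz": 74.7,"hand": 0}
  ]
}}

```text
time: 27.6
tool_pos: [0.6207, 0.0529, 0.2959]
tool_rot: [-3.14, 0.007, 0.125]
contact_force: [-0.4, -1.0, -0.0]
opening: 0.0004
```

{"method": "move_arm", "body": {
  "deltas": [
    {"x": 0,"y": 0,"z": 0,"wx": 0,"wy": 0,"wz": 0,"hand": 0},
    {"x": 0,"y": 0,"z": 0,"wx": 0,"wy": 0,"wz": 0,"hand": 0}
  ]
}}

```text
time: 27.85
tool_pos: [0.6197, 0.0489, 0.2988]
tool_rot: [3.141, 0.004, 0.127]
contact_force: [-0.5, -0.2, 0.5]
opening: 0.0005
```

```bash
python3 - <<'E'
from lid import *
where(); go(.729,.068,.30,.126); go(.729,.068,.226,.126)
E
```

```text
t 27.85 pos [0.6197 0.0489 0.2988] rot [3.141 0.004 0.127] F [-0.5 -0.2  0.5] open 0.0005
go [0.729, 0.068, 0.3, 0.126] -> xyz [ 0.1108 -0.0051 -0.0016] w [0.02 0.23 0.07]
go [0.729, 0.068, 0.226, 0.126] -> xyz [ 0.1111 -0.0051  0.0724] w [0.02 0.23 0.07]
```

{"method": "move_arm", "body": {
  "deltas": [
    {"x": 0.04,"y": -0.002,"z": -0.002,"wx": 0,"wy": 0,"wz": 0,"hand": 0},
    {"x": 0.08,"y": -0.004,"z": -0.002,"wx": 0,"wy": 0,"wz": 0,"hand": 0},
    {"x": 0.111,"y": -0.005,"z": -0.002,"wx": 0,"wy": 0,"wz": 0,"hand": 0},
    {"x": 0.111,"y": -0.005,"z": -0.002,"wx": 0,"wy": 0,"wz": 0,"hand": 0},
    {"x": 0.111,"y": -0.005,"z": -0.002,"wx": 0,"wy": 0,"wz": 0,"hand": 0}
  ]
}}

```text
time: 28.48
tool_pos: [0.7291, 0.0676, 0.3016]
tool_rot: [3.141, 0.003, 0.125]
contact_force: [-0.5, 0.5, 0.7]
opening: 0.0005
```

{"method": "move_arm", "body": {
  "deltas": [
    {"x": 0,"y": 0,"z": 0.04,"wx": 0,"wy": 0,"wz": 0,"hand": 0},
    {"x": 0,"y": 0,"z": 0.074,"wx": 0,"wy": 0,"wz": 0,"hand": 0},
    {"x": 0,"y": 0,"z": 0.074,"wx": 0,"wy": 0,"wz": 0,"hand": 0},
    {"x": 0,"y": 0,"z": 0.074,"wx": 0,"wy": 0,"wz": 0,"hand": 0}
  ]
}}

```text
time: 28.98
tool_pos: [0.7298, 0.068, 0.2306]
tool_rot: [3.141, -0.002, 0.125]
contact_force: [0.7, 0.0, 0.5]
opening: 0.0003
```

```bash
python3 - <<'E'
from lid import *
s=where()
for t in (1.7,1.6,1.5,1.4,1.3,1.2,1.1,1.0,.9,.8,.7,.6,.5,.4,.3,.2,.1,.05,0,-.03):
    print(t,end=" ");go(*tcp(t).round(4),.126,s)
im,p=cam("side");cv2.imwrite("pics/s10.png",cv2.resize(im[60:330,240:480],(533,600)))
E
```

```text
t 28.98 pos [0.7298 0.068  0.2306] rot [ 3.141e+00 -2.000e-03  1.250e-01] F [0.7 0.  0.5] open 0.0003
1.7 go [np.float64(0.7001), np.float64(0.0642), np.float64(0.2283), 0.126] -> xyz [-0.0299  0.      0.0023] w [ 0.06 -0.09 -0.04]
1.6 go [np.float64(0.6809), np.float64(0.0618), np.float64(0.2307), 0.126] -> xyz [-0.0493  0.     -0.0002] w [ 0.06 -0.09 -0.04]
1.5 go [np.float64(0.6615), np.float64(0.0593), np.float64(0.2311), 0.126] -> xyz [-0.0688  0.0001 -0.0006] w [ 0.06 -0.09 -0.04]
1.4 go [np.float64(0.6422), np.float64(0.0569), np.float64(0.2295), 0.126] -> xyz [-0.0883  0.      0.001 ] w [ 0.06 -0.09 -0.04]
1.3 go [np.float64(0.6232), np.float64(0.0545), np.float64(0.226), 0.126] -> xyz [-0.1074  0.      0.0045] w [ 0.06 -0.09 -0.04]
1.2 go [np.float64(0.6046), np.float64(0.0521), np.float64(0.2206), 0.126] -> xyz [-1.262e-01  1.000e-04  9.800e-03] w [ 0.06 -0.09 -0.04]
1.1 go [np.float64(0.5866), np.float64(0.0498), np.float64(0.2134), 0.126] -> xyz [-1.444e-01  1.000e-04  1.700e-02] w [ 0.06 -0.09 -0.04]
1.0 go [np.float64(0.5694), np.float64(0.0477), np.float64(0.2044), 0.1
[... 960 characters left out ...]
71 -0.      0.1289] w [ 0.06 -0.09 -0.04]
0.2 go [np.float64(0.4792), np.float64(0.0362), np.float64(0.0826), 0.126] -> xyz [-0.2528  0.      0.1476] w [ 0.06 -0.09 -0.04]
0.1 go [np.float64(0.4756), np.float64(0.0358), np.float64(0.0634), 0.126] -> xyz [-0.2565 -0.      0.1668] w [ 0.06 -0.09 -0.04]
0.05 go [np.float64(0.4745), np.float64(0.0356), np.float64(0.0537), 0.126] -> xyz [-0.2576  0.      0.1765] w [ 0.06 -0.09 -0.04]
0 go [np.float64(0.4738), np.float64(0.0356), np.float64(0.044), 0.126] -> xyz [-2.583e-01 -1.000e-04  1.862e-01] w [ 0.06 -0.09 -0.04]
-0.03 go [np.float64(0.4737), np.float64(0.0355), np.float64(0.0381), 0.126] -> xyz [-0.2584  0.      0.1921] w [ 0.06 -0.09 -0.04]
```

View pics/s10.png

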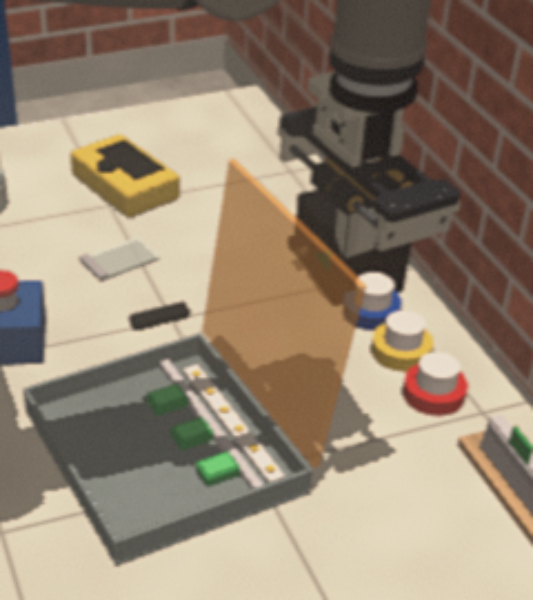

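The side view shows all three inserts butted against the fence, and the fingers behind the lid. Now I'll sweep it shut.

{"method": "move_arm", "body": {
  "deltas": [
    {"x": -0.015,"y": 0,"z": 0.003,"wx": 0,"wy": 0,"wz": 0,"hand": 0},
    {"x": -0.03,"y": 0,"z": 0.003,"wx": 0,"wy": 0,"wz": 0,"hand": 0},
    {"x": -0.049,"y": 0,"z": 0.002,"wx": 0,"wy": 0,"wz": 0,"hand": 0},
    {"x": -0.069,"y": 0,"z": 0.002,"wx": 0,"wy": 0,"wz": 0,"hand": 0},
    {"x": -0.088,"y": 0,"z": 0.003,"wx": 0,"wy": 0,"wz": 0,"hand": 0},
    {"x": -0.107,"y": 0,"z": 0.005,"wx": 0,"wy": 0,"wz": 0,"hand": 0},
    {"x": -0.126,"y": 0,"z": 0.01,"wx": 0,"wy": 0,"wz": 0,"hand": 0},
    {"x": -0.126,"y": 0,"z": 0.01,"wx": 0,"wy": 0,"wz": 0,"hand": 0}
  ]
}}

```text
time: 30.02
tool_pos: [0.6045, 0.0524, 0.2201]
tool_rot: [3.141, -0.001, 0.125]
contact_force: [-0.4, -0.5, 0.8]
opening: 0.0003
```

```bash
python3 - <<'E'
from lid import *
s=where()
im,p=cam("side")
o=inr(hsv(im),(8,100,60),(22,255,255))
for c in blobs(o,1000): print("lid side",cv2.approxPolyDP(c,6,True)[:,0].tolist())
for t in (1.1,1.15,1.2,1.25,1.3): print(t,proj(p,[pt(.22,t,0,.125),pt(.22,t,0,-.125)]).round(0).tolist())
E
```

```text
t 30.02 pos [0.6045 0.0524 0.2201] rot [ 3.141e+00 -1.000e-03  1.250e-01] F [-0.4 -0.5  0.8] open 0.0003
lid side [[272, 128], [277, 141], [305, 156], [332, 209], [381, 269], [354, 207], [308, 155], [311, 138], [284, 136], [294, 123], [311, 132], [295, 121]]
1.1 [[291.0, 153.0], [343.0, 216.0]]
1.15 [[295.0, 150.0], [348.0, 212.0]]
1.2 [[299.0, 147.0], [353.0, 209.0]]
1.25 [[303.0, 145.0], [358.0, 206.0]]
1.3 [[307.0, 142.0], [362.0, 203.0]]
```

{"method": "move_arm", "body": {
  "deltas": [
    {"x": -0.018,"y": 0,"z": 0.007,"wx": 0,"wy": 0,"wz": 0,"hand": 0},
    {"x": -0.0355,"y": 0,"z": 0.016,"wx": 0,"wy": 0,"wz": 0,"hand": 0},
    {"x": -0.052,"y": 0,"z": 0.027,"wx": 0,"wy": 0,"wz": 0,"hand": 0},
    {"x": -0.067,"y": 0,"z": 0.039,"wx": 0,"wy": 0,"wz": 0,"hand": 0},
    {"x": -0.081,"y": 0,"z": 0.053,"wx": 0,"wy": 0,"wz": 0,"hand": 0},
    {"x": -0.093,"y": 0,"z": 0.068,"wx": 0,"wy": 0,"wz": 0,"hand": 0},
    {"x": -0.104,"y": 0,"z": 0.084,"wx": 0,"wy": 0,"wz": 0,"hand": 0},
    {"x": -0.1135,"y": 0,"z": 0.101,"wx": 0,"wy": 0,"wz": 0,"hand": 0}
  ]
}}

```text
time: 31.08
tool_pos: [0.4935, 0.038, 0.1179]
tool_rot: [3.14, -0.002, 0.125]
contact_force: [1.0, 0.5, -0.2]
opening: 0.0004
```

{"method": "move_arm", "body": {
  "deltas": [
    {"x": -0.0035,"y": 0,"z": 0.009,"wx": 0,"wy": 0,"wz": 0,"hand": 0},
    {"x": -0.0074,"y": 0,"z": 0.018,"wx": 0,"wy": 0,"wz": 0,"hand": 0},
    {"x": -0.0105,"y": 0,"z": 0.0275,"wx": 0,"wy": 0,"wz": 0,"hand": 0},
    {"x": -0.013,"y": 0,"z": 0.037,"wx": 0,"wy": 0,"wz": 0,"hand": 0},
    {"x": -0.015,"y": 0,"z": 0.046,"wx": 0,"wy": 0,"wz": 0,"hand": 0},
    {"x": -0.017,"y": 0,"z": 0.056,"wx": 0,"wy": 0,"wz": 0,"hand": 0},
    {"x": -0.018,"y": 0,"z": 0.063,"wx": 0,"wy": 0,"wz": 0,"hand": 0},
    {"x": -0.018,"y": 0,"z": 0.069,"wx": 0,"wy": 0,"wz": 0,"hand": 0}
  ]
}}

```text
time: 32.08
tool_pos: [0.4733, 0.0359, 0.0477]
tool_rot: [3.141, 0.003, 0.125]
contact_force: [-0.4, -0.5, 0.5]
opening: -0.0001
```

{"method": "move_arm", "body": {
  "deltas": [
    {"x": 0,"y": 0,"z": 0.003,"wx": 0,"wy": 0,"wz": 0,"hand": 0},
    {"x": 0,"y": 0,"z": 0.006,"wx": 0,"wy": 0,"wz": 0,"hand": 0},
    {"x": 0,"y": 0,"z": 0.006,"wx": 0,"wy": 0,"wz": 0,"hand": 0}
  ]
}}

```text
time: 32.45
tool_pos: [0.4736, 0.0359, 0.0436]
tool_rot: [3.141, 0.002, 0.126]
contact_force: [-5.5, 0.5, 16.0]
opening: 0.0003
```

{"method": "move_arm", "body": {
  "deltas": [
    {"x": 0,"y": 0,"z": -0.06,"wx": 0,"wy": 0,"wz": 0,"hand": 0},
    {"x": 0,"y": 0,"z": -0.12,"wx": 0,"wy": 0,"wz": 0,"hand": 0},
    {"x": 0,"y": 0,"z": -0.12,"wx": 0,"wy": 0,"wz": 0,"hand": 0}
  ]
}}

```text
time: 32.83
tool_pos: [0.4769, 0.0358, 0.1668]
tool_rot: [3.139, -0.008, 0.126]
contact_force: [0.1, -0.3, -0.7]
opening: 0.0005
```

```bash
python3 - <<'E'
from lid import *
s=where(); go(.426,.328,.16,.126)
im,p=cam("side"); im2,p2=cam("top")
for c in blobs(inr(hsv(im2),(0,160,60),(6,255,255)),20): print("red top",rect(p2,c,.092))
for c in blobs(inr(hsv(im),(0,160,60),(6,255,255)),20): print("red side",rect(p,c,.092))
for t in (0,.05,.1): print(t,proj(p,[pt(.22,t,0.008,.125),pt(.22,t,0.008,-.125)]).round(1).tolist())
cv2.imwrite("pics/s11.png",cv2.resize(im[150:330,200:440],(800,600)))
E
```

```text
t 32.83 pos [0.4769 0.0358 0.1668] rot [ 3.139 -0.008  0.126] F [ 0.1 -0.3 -0.7] open 0.0005
go [0.426, 0.328, 0.16, 0.126] -> xyz [-0.0139 -0.2963  0.0059] w [ 0.15 -0.47 -0.03]
red top (array([ 0.3006, -0.4071], dtype=float32), 0.0911, 0.0219, 0.496)
red top (array([0.4247, 0.3271], dtype=float32), 0.0378, 0.0357, 1.158)
red top (array([0.8194, 0.0772], dtype=float32), 0.0591, 0.0555, -1.541)
red side (array([0.8055, 0.0039], dtype=float32), 0.0597, 0.0508, -0.726)
red side (array([0.4257, 0.3267], dtype=float32), 0.0388, 0.0328, 1.347)
0 [[248.9, 231.4], [290.3, 301.3]]
0.05 [[248.7, 227.9], [290.4, 297.7]]
0.1 [[248.8, 224.2], [290.7, 294.0]]
```

View pics/s11.png

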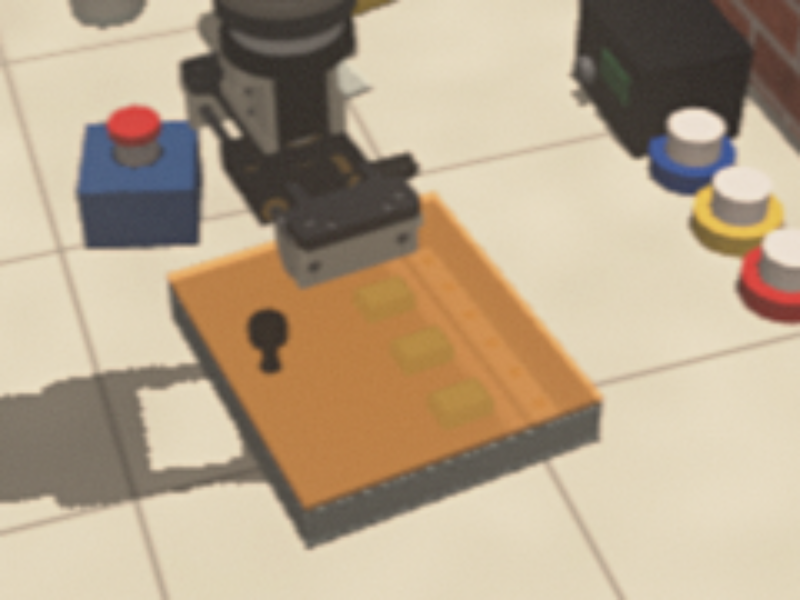

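The lid is shut: its front corner at about (293,302) matches the prediction for angle 0. The inserts show through it, still at the fence. Next is the plunger.

{"method": "move_arm", "body": {
  "deltas": [
    {"x": -0.014,"y": -0.295,"z": 0.0,"wx": 0,"wy": 0,"wz": 0,"hand": 0},
    {"x": -0.014,"y": -0.295,"z": 0.0,"wx": 0,"wy": 0,"wz": 0,"hand": 0},
    {"x": -0.014,"y": -0.295,"z": 0.0,"wx": 0,"wy": 0,"wz": 0,"hand": 0},
    {"x": -0.014,"y": -0.295,"z": 0.0,"wx": 0,"wy": 0,"wz": 0,"hand": 0},
    {"x": -0.014,"y": -0.295,"z": 0.0,"wx": 0,"wy": 0,"wz": 0,"hand": 0},
    {"x": -0.014,"y": -0.295,"z": 0.0,"wx": 0,"wy": 0,"wz": 0,"hand": 0},
    {"x": -0.014,"y": -0.295,"z": 0.0,"wx": 0,"wy": 0,"wz": 0,"hand": 0}
  ]
}}

```text
time: 33.8
tool_pos: [0.4225, 0.3261, 0.1606]
tool_rot: [3.139, 0.005, 0.126]
contact_force: [-0.5, 0.0, 0.7]
opening: 0.0004
```

```bash
python3 - <<'E'
from lid import *
s=where(); go(.426,.327,.100,.126)
E
```

```text
t 33.8 pos [0.4225 0.3261 0.1606] rot [3.139 0.005 0.126] F [-0.5  0.   0.7] open 0.0004
go [0.426, 0.327, 0.1, 0.126] -> xyz [ 0.0039 -0.0006  0.0605] w [ 0.12  0.27 -0.01]
```

{"method": "move_arm", "body": {
  "deltas": [
    {"x": 0.003,"y": 0,"z": 0.04,"wx": 0,"wy": 0,"wz": 0,"hand": 0},
    {"x": 0.003,"y": 0,"z": 0.06,"wx": 0,"wy": 0,"wz": 0,"hand": 0},
    {"x": 0.003,"y": 0,"z": 0.072,"wx": 0,"wy": 0,"wz": 0,"hand": 0},
    {"x": 0.003,"y": 0,"z": 0.08,"wx": 0,"wy": 0,"wz": 0,"hand": 0},
    {"x": 0.003,"y": 0,"z": 0.087,"wx": 0,"wy": 0,"wz": 0,"hand": 0},
    {"x": 0.003,"y": 0,"z": 0.089,"wx": 0,"wy": 0,"wz": 0,"hand": 0},
    {"x": 0.003,"y": 0,"z": 0.089,"wx": 0,"wy": 0,"wz": 0,"hand": 0},
    {"x": 0.003,"y": 0,"z": 0.089,"wx": 0,"wy": 0,"wz": 0,"hand": 0}
  ]
}}

```text
time: 34.8
tool_pos: [0.4256, 0.3251, 0.0743]
tool_rot: [3.139, 0.003, 0.124]
contact_force: [-6.2, -7.1, 12.4]
opening: 0.0003
```

{"method": "move_arm", "body": {
  "deltas": [
    {"x": 0,"y": 0,"z": 0.002,"wx": 0,"wy": 0,"wz": 0,"hand": 0},
    {"x": 0,"y": 0,"z": 0.002,"wx": 0,"wy": 0,"wz": 0,"hand": 0},
    {"x": 0,"y": 0,"z": 0.002,"wx": 0,"wy": 0,"wz": 0,"hand": 0}
  ]
}}

```text
time: 35.17
tool_pos: [0.4257, 0.3252, 0.0741]
tool_rot: [3.139, 0.002, 0.125]
contact_force: [-8.7, -8.9, 26.9]
opening: 0.0005
```

{"method": "move_arm", "body": {
  "deltas": [
    {"x": 0,"y": 0,"z": -0.03,"wx": 0,"wy": 0,"wz": 0,"hand": 0},
    {"x": 0,"y": 0,"z": -0.03,"wx": 0,"wy": 0,"wz": 0,"hand": 0},
    {"x": 0,"y": 0,"z": -0.03,"wx": 0,"wy": 0,"wz": 0,"hand": 0},
    {"x": 0,"y": 0,"z": -0.015,"wx": 0,"wy": 0,"wz": 0,"hand": 0},
    {"x": 0,"y": 0,"z": -0.005,"wx": 0,"wy": 0,"wz": 0,"hand": 0},
    {"x": 0,"y": 0,"z": 0,"wx": 0,"wy": 0,"wz": 0,"hand": 0},
    {"x": 0,"y": 0,"z": 0,"wx": 0,"wy": 0,"wz": 0,"hand": 0},
    {"x": 0,"y": 0,"z": 0,"wx": 0,"wy": 0,"wz": 0,"hand": 0}
  ]
}}

```text
time: 36.17
tool_pos: [0.427, 0.3274, 0.074]
tool_rot: [-3.141, -0.002, 0.126]
contact_force: [-7.0, -5.8, 35.3]
opening: 0.0004
```

{"method": "move_arm", "body": {
  "deltas": [
    {"x": 0,"y": 0,"z": -0.03,"wx": 0,"wy": 0,"wz": 0,"hand": 0},
    {"x": 0,"y": 0,"z": -0.03,"wx": 0,"wy": 0,"wz": 0,"hand": 0},
    {"x": 0,"y": 0,"z": -0.03,"wx": 0,"wy": 0,"wz": 0,"hand": 0},
    {"x": 0,"y": 0,"z": -0.015,"wx": 0,"wy": 0,"wz": 0,"hand": 0},
    {"x": 0,"y": 0,"z": -0.005,"wx": 0,"wy": 0,"wz": 0,"hand": 0},
    {"x": 0,"y": 0,"z": 0,"wx": 0,"wy": 0,"wz": 0,"hand": 0},
    {"x": 0,"y": 0,"z": 0,"wx": 0,"wy": 0,"wz": 0,"hand": 0},
    {"x": 0,"y": 0,"z": 0,"wx": 0,"wy": 0,"wz": 0,"hand": 0}
  ]
}}

```text
time: 37.17
tool_pos: [0.4263, 0.3274, 0.0739]
tool_rot: [-3.141, -0.001, 0.126]
contact_force: [-9.0, -5.6, 38.8]
opening: 0.0007
```

{"method": "move_arm", "body": {
  "deltas": [
    {"x": 0,"y": 0,"z": -0.03,"wx": 0,"wy": 0,"wz": 0,"hand": 0},
    {"x": 0,"y": 0,"z": -0.03,"wx": 0,"wy": 0,"wz": 0,"hand": 0},
    {"x": 0,"y": 0,"z": -0.03,"wx": 0,"wy": 0,"wz": 0,"hand": 0},
    {"x": 0,"y": 0,"z": -0.015,"wx": 0,"wy": 0,"wz": 0,"hand": 0},
    {"x": 0,"y": 0,"z": -0.005,"wx": 0,"wy": 0,"wz": 0,"hand": 0},
    {"x": 0,"y": 0,"z": 0,"wx": 0,"wy": 0,"wz": 0,"hand": 0},
    {"x": 0,"y": 0,"z": 0,"wx": 0,"wy": 0,"wz": 0,"hand": 0},
    {"x": 0,"y": 0,"z": 0,"wx": 0,"wy": 0,"wz": 0,"hand": 0}
  ]
}}

```text
time: 38.17
tool_pos: [0.4263, 0.3274, 0.0739]
tool_rot: [-3.141, -0.001, 0.126]
contact_force: [-9.1, -5.9, 40.5]
opening: 0.0006
```

{"method": "move_arm", "body": {
  "deltas": [
    {"x": 0,"y": 0,"z": -0.04,"wx": 0,"wy": 0,"wz": 0,"hand": 0},
    {"x": 0,"y": 0,"z": -0.1,"wx": 0,"wy": 0,"wz": 0,"hand": 0},
    {"x": 0,"y": 0,"z": -0.16,"wx": 0,"wy": 0,"wz": 0,"hand": 0},
    {"x": -0.04,"y": 0,"z": -0.16,"wx": 0,"wy": 0,"wz": 0,"hand": 0},
    {"x": -0.04,"y": 0.05,"z": -0.16,"wx": 0,"wy": 0,"wz": 0,"hand": 0},
    {"x": -0.04,"y": 0.1,"z": -0.16,"wx": 0,"wy": 0,"wz": 0,"hand": 0},
    {"x": -0.04,"y": 0.1,"z": -0.16,"wx": 0,"wy": 0,"wz": 0,"hand": 0},
    {"x": -0.04,"y": 0.1,"z": -0.16,"wx": 0,"wy": 0,"wz": 0,"hand": 0}
  ]
}}

```text
time: 39.17
tool_pos: [0.3989, 0.2232, 0.23]
tool_rot: [3.141, 0.004, 0.125]
contact_force: [0.2, 0.3, -0.1]
opening: 0.0007
```

```bash
python3 - <<'E'
from lid import *
s=where()
im,p=cam("side"); im2,p2=cam("top")
for n,i,q in (("top",im2,p2),("side",im,p)):
    for c in blobs(inr(hsv(i),(20,120,60),(32,255,255)),30): print("yellow",n,rect(q,c,.071 if n=="top" else .05))
    for c in blobs(inr(hsv(i),(0,160,60),(6,255,255)),20): print("red",n,rect(q,c,.092))
cv2.imwrite("pics/f.png",np.hstack([cv2.resize(im2,(400,300)),cv2.resize(im,(400,300))]))
E
```

```text
t 39.17 pos [0.3989 0.2232 0.23  ] rot [3.141 0.004 0.125] F [ 0.2  0.3 -0.1] open 0.0007
yellow top (array([0.6477, 0.5949], dtype=float32), 0.151, 0.0911, -1.269)
yellow top (array([0.4899, 0.0463], dtype=float32), 0.1569, 0.1067, -1.436)
yellow top (array([0.8297, 0.1529], dtype=float32), 0.0647, 0.0641, -1.375)
yellow top (array([0.5624, 0.033 ], dtype=float32), 0.069, 0.0414, 0.525)
yellow top (array([0.5648, 0.0942], dtype=float32), 0.0432, 0.0299, 0.14)
yellow top (array([0.5581, 0.1518], dtype=float32), 0.041, 0.0299, 0.136)
yellow top (array([ 0.4222, -0.2228], dtype=float32), 0.0497, 0.0136, 1.43)
red top (array([ 0.3007, -0.4072], dtype=float32), 0.091, 0.0219, 0.49)
red top (array([0.8183, 0.0767], dtype=float32), 0.0603, 0.0538, -1.454)
yellow side (array([0.6483, 0.5759], dtype=float32), 0.1842, 0.1105, -1.277)
yellow side (array([ 0.4247, -0.2263], dtype=float32), 0.0797, 0.0149, 1.338)
yellow side (array([0.8307, 0.1144], dtype=float32), 0.0726, 0.0647, 0.977)
yellow side (array([0.0142, 0.8669], dtype=float32), 0.0657, 0.0471, -0.786)
red side (array([0.8065, 0.0042], dtype=float32), 0.059, 0.0529, -0.65)
red side (array([0.4358, 0.3294], dtype=float32), 0.0346, 0.0166, -1.287)
```

View pics/f.png

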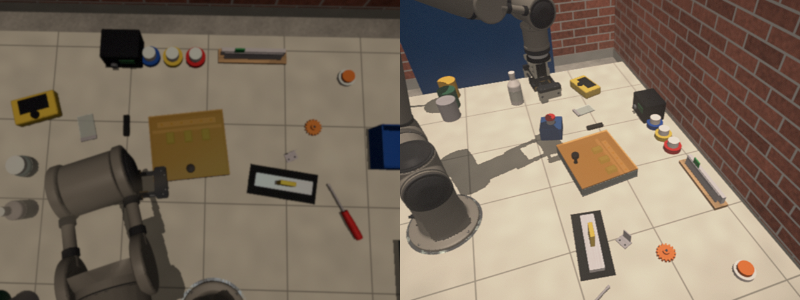

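```bash
python3 -c "
from cell import robot; print(robot.hand_in())"
```

```text
the job is handed in; nothing more can be done
None
```

I finished the sequence and handed the job in at about 39 s; no verdict is reported. I found three loose inserts and laid them in the box. I pushed them to the fence with the straightedge, put it back on its mat, shut the lid, and pressed the plunger to its stop four times, one more than needed.

**Last checks:**
- **Inserts:** Before the lid was shut, the wrist camera put all three about 22 mm from the fence face (target 20, allowed 16.5 to 23.5) and square to within 0.01 rad. The straightedge had stalled against them with the force rising. They still looked flush through the lid.
- **Lid:** Its front corner matched the shut position in the side view.
- **Straightedge:** It is upright on the mat, about 3 mm from the mat's middle.
- **Plunger strokes:** Each stroke stopped with the tip at about 74 mm, which is the stop height.
- **Gear, bracket, pad and flap:** I only looked at these in the last picture; they appeared unmoved.

**Weak points:**
- **Pressing force:** The last plunger press read 40.5 N at the fingertips, just above 40 N. That limit is stated for the arm and gripper body, so I think it is fine, but it was higher than I intended.
- **Plunger up at the end:** The arm partly hid the plunger in the final pictures, so I did not measure that it was fully up. The arm was well clear of it.

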